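Fetch the tube block from behind the reagent bottles

ROBOT

A 6-joint arm with a two-finger parallel gripper is mounted at the origin on a cart in front of the work surface, level with it; the furniture and walls round the work are solid. World frame = base frame: x ahead of the robot, y to its left, z up, the work surface at z = 0. Lengths are in m, angles in rad, forces in N, time in s.
With the tool pointing down it reaches from about 0.275 to 0.775 m from the base axis. Payload 14.6 kg.
Tool frame: the origin (TCP) lies midway between the tips of the shut fingers; the grasp point (between the pads) lies 19 mm behind it; z points along the fingers, y is the line along which they close (so a half turn about z gives the same grasp; the last joint's range is limited). The gripper opens to 85 mm and grips with 20 to 120 N. Pads are 22 mm wide; open, the fingers measure 114 mm over their backs; the gripper's body (76 mm by 85 mm) begins 54 mm behind the grasp point. The pads swing forward as they close: fully open they stand 13 mm farther back than shut.
Start: joints at [-1.272, 0.263, -0.048, 1.259, 0, 1.415], TCP at [0.23, -0.472, 0.231] pointing down, gripper open.
Joint ranges: [-2.65, 2.65], [-0.89, 1.7], [-1.18, 1.37], [-2.13, 2.11], [-1.35, 1.29], [-3.14, 3.14]. Speed limits (rad/s): [1.89, 1.89, 2.57, 2.79, 3.14, 3.14].

INTERFACE

Orientations are given as a unit quaternion [x, y, z, w].
In Python, from plant import arm gives the robot as it stands.
- The arm moves only by the tool play_rows, never from a script. Its argument "series" is a list of rows, each an object of numbers: "x", "y", "z": the shift along the tool's x, y, z in units of 50 mm (1.0 is 50 mm); "wx", "wy", "wz": the turn, a rotation vector about the tool's x, y, z in units of 8 degrees (1.0 is 8 degrees). A call has 1 to 12 rows; each row shifts and turns the commanded pose from where the row before left it, along the tool's axes as they then stand; what a row does not reach is not made up. A row lasts 1/10 s, in which the tool goes at most 50 mm and 8.59 degrees, less where a joint would pass 70% of its speed; a pose out of reach is approached as far as the arm can. A call is refused whole if a number of a shift passes 1 or a number of a turn 1, either way. A call with a gripper value outside its range is refused whole. "grip" is the closure, from 0 (fully open) to 1 (shut), set as the call begins (left out, the last holds). The fingers move at their own pace and stop on an object; the grip force is fixed at half the most. Time passes only in rows, so rows that do not move let the fingers close. It gives the time, the measured TCP pose, the force, the opening and the grip force at its end, in the units of the state.
- arm.observe(): the state, without advancing time (a new reading comes with each control period).
- arm.snapshot(name): name is "scene" or "top" or "wrist"; returns (picture, depth): 384x512x3 uint8, blue, green, red; 384x512 float32, m along the optical axis (not along the pixel's ray), 0 where there is no reading.
- arm.calibration(name): a dict with "vertical_fov" (degrees; the focal length in pixels is half the picture's height over the tangent of half this angle, whatever the lens; pixels are square), "cx", "cy" (the principal point, pixels), "R" (3x3) and "t" (3): a world point X has camera coordinates R X + t. Camera axes: x right, y down, z forward; pixel columns grow to the right and rows downward; lengths in m; the calibration is good to about 2 mm. A picture is of the moment at which its call begins: read the wrist's pose just before it. calibration takes no time and is no camera call; for the wrist camera it gives the pose at the moment of the call.
- arm.close_job(): hands the job in; it is judged then, once.
The state is a dict: "clock": time; "joint_pos": joint angles; "dq": joint speeds; "tau": joint torques, N m; "eef_pos": TCP position; "tcp_rot": TCP orientation; "ft_force": force on the tool from outside, world axes, zero at the start; "moment": the same for the moment, N m; "grip_width": opening from 0.0 (shut) to 1.0 (fully open); "finger_force": force on a finger pad.
Only numpy, scipy, OpenCV 4.12 (cv2) and the standard library are available. Lean on these libraries where they do the work, as an engineer would, in place of code of your own. Each camera call takes 0.05 s, during which the arm holds its last target. There are 200 camera calls.

TASK

The aluminium tube block stands in the white reagent tray behind three bottles. First clear all three bottles out of the tray and stand them on the grey side mat, then set the block down flat and square on the cooling plate, inside its low rim; only then put every bottle back in the tray exactly where it stood at the start. Keep the bottles and the block upright throughout.

Things in the scene. Friction and masses are not known exactly. Their poses are not given: they have to be found in the camera images.
- tray: fixed white tray 136 (x) x 290 (y) mm, floor 4 mm thick, rim 10 mm high. Origin: centre of underside; own +x to its back. Three grey bays on the floor, centres own x -30, y -90, 0, +90 mm, each hold one bottle (within 3 mm; which varies). The block stands behind at own x about +29. A microtube (y -108) and a clear dish (y +108), under 15 mm high, are fixed in its back corners.
- side_mat: thin flat grey mat with a narrow black border, 140 (x) x 260 (y) mm, 4 mm thick, fixed flat on the bench, empty at the start: the side area for the bottles. Origin: centre of its underside; own y is the long way. A pen lies just beyond its +y edge.
- cooler: fixed low grey cooling plate with aluminium top and thin dark steel rim; housing 104 (x) x 110 (y) mm; top surface 24 mm above the bench; the rim is 4 mm higher and encloses 66 x 66 mm. Origin: centre of the underside, below the plate's centre; x and y are along the rim's sides. A bench timer, 62 x 66 x 20 mm, stands 95 mm from the origin towards own +y.
- big_bottle: largest bottle: white screw-cap lab bottle with a blue cap, body 66 mm across up to 113 mm high, cap 34 mm across, 135 mm high in all. Origin: centre of its underside; z up its axis.
- mid_bottle: middle-sized bottle: lab bottle with lilac content and orange cap, body 56 mm across up to 96 mm high, cap 30 mm across, 115 mm high in all. Origin: centre of its underside; z up its axis.
- amber_bottle: smallest bottle: dark amber bottle with black cap, body 42 mm across up to 70 mm high, cap 26 mm across, 89 mm high in all. Origin: centre of its underside; z up its axis.
- tube_block: machined aluminium block with nine dark round wells in its top, 44 x 44 mm, 32 mm high, about 160 g. Origin: centre of its underside; z up, x and y along its sides, at the start parallel to the tray's. A tall cabinet front rises 60 to 85 mm behind its centre, so lean the hand back towards the robot when taking it.

How it is judged:
By the outcome, as a careful person would: the job done as asked, in the order asked, and still so for the second after the job is handed in, with the robot touching nothing.
It also fails if it takes over 147 s, if anything falls off the work surface, if the arm or the gripper's body presses on something with over 40 N, if the wrist force passes 120 N, or if a joint passes its speed limit or range.

## Working session

There is one attempt and no reset: what is moved stays moved. The work goes in short steps, Python scripts to look and compute and a tool call to move; the robot and the scene stay as the last step left them, time stands still between calls to the robot, and variables do not carry over. Pictures are saved under pics/ and viewed, at most 14 in all, crops included, and the job is handed in when it is done.

Besides the shell and the picture viewer there is one more tool, called after "Request:" as name([rows], argument=value, ...), one row to a line, values as JSON. play_rows: Moves the arm, as the interface text tells. Its arguments: {"type":"object","properties":{"series":{"type":"array","items":{"type":"object","properties":{"x":{"type":"number"},"y":{"type":"number"},"z":{"type":"number"},"wx":{"type":"number"},"wy":{"type":"number"},"wz":{"type":"number"}}}},"grip":{"type":"number"}},"required":["series"]}

```bash
mkdir -p pics; ls; cat > h.py <<'E'
import numpy as np, cv2
from scipy.spatial.transform import Rotation as Ro
from plant import arm
def cal(n):
    c=arm.calibration(n); f=192/np.tan(np.radians(c["vertical_fov"])/2)
    return f,c["cx"],c["cy"],np.array(c["R"]),np.array(c["t"])
def cloud(d,c):
    f,cx,cy,R,t=c; v,u=np.mgrid[:384,:512]
    P=np.stack([(u-cx)/f*d,(v-cy)/f*d,d],-1)
    return (P-t)@R
def ray(u,v,z,c):
    f,cx,cy,R,t=c; o=-R.T@t; d=R.T@np.array([(u-cx)/f,(v-cy)/f,1]); return o+d*(z-o[2])/d[2]
E
python3 - <<'E'
from h import *
s=arm.observe();print(s)
ims=[]
for n in ["scene","top"]:
    c=arm.calibration(n);print(n,c)
    p,d=arm.snapshot(n); np.savez(f"{n}0.npz",p=p,d=d); cv2.imwrite(f"pics/{n}0.png",p); print(d.min(),d.max(),(d==0).mean())
E
```

```text
pics
{'clock': 0.0, 'joint_pos': array([-1.27227523e+00,  2.63520093e-01, -4.89200747e-02,  1.25940726e+00,
       -8.83909442e-06,  1.41549417e+00]), 'dq': array([ 0.00056944,  0.00129513,  0.00012269,  0.00015578,  0.00126895,
       -0.00066093]), 'tau': array([-3.17516380e-03, -6.37623525e+01,  3.84555745e+01,  1.40106463e-02,
       -8.99549491e-05,  1.52169571e-05]), 'eef_pos': array([ 0.23007407, -0.47160038,  0.23083276]), 'tcp_rot': array([ 9.74365694e-01,  2.24969370e-01, -4.20106242e-05, -5.23889710e-04]), 'ft_force': array([ 0.91237379, -0.63062181,  0.41252691]), 'moment': array([-0.01522585,  0.01273749,  0.04007818]), 'finger_force': 0.0, 'grip_width': 0.9984595237128351}
scene {'vertical_fov': 57.716975826436034, 'cx': 259.51756038484376, 'cy': 194.406043152423, 'R': array([[-0.75888126, -0.65112346, -0.01172502],
       [-0.36392722,  0.43894867, -0.82151144],
       [ 0.54005205, -0.61916258, -0.57007147]]), 't': array([0.39721332, 0.20868069, 0.82440127])}
0.0 2.9706368 0.004079182942708333
top {'vertical_fov': 46.51712111604727, 'cx': 244.83391249316776, 'cy': 192.0150798669736, 'R': array([[-0.00635021, -0.99995933, -0.00640387],
       [-0.99718328,  0.00681093, -0.07469353],
       [ 0.07473411,  0.00591151, -0.99718597]]), 't': array([0.02191198, 0.4856276 , 1.3710551 ])}
0.0 2.2782576 0.004124959309895833
```

View pics/top0.png

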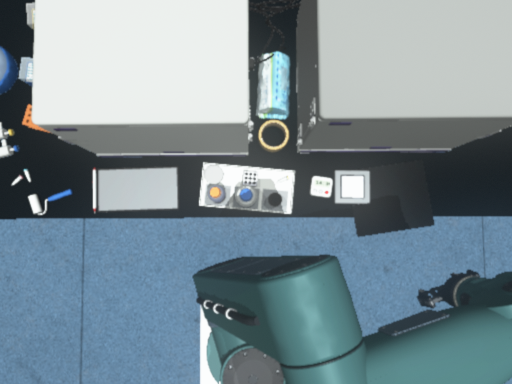

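View pics/scene0.png

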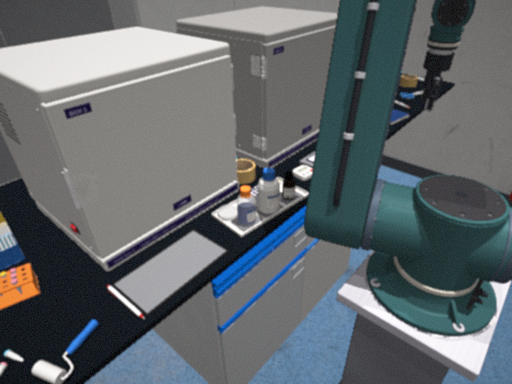

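The top view shows the mat at about (137,189), the tray at (247,188) and the cooler at (352,186). In the tray, mid is at (215,191), big at (246,194) and amber at (274,199), with the block at (251,177) behind them.

```bash
python3 - <<'E'
from h import *
z=np.load("top0.npz");p,d=z["p"],z["d"];c=cal("top");C=cloud(d,c)
f=c[0];print("f",f)
hsv=cv2.cvtColor(p,cv2.COLOR_BGR2HSV)
def rect(m,x0,x1,y0,y1,zz,name):
    mm=np.zeros_like(m,np.uint8);mm[y0:y1,x0:x1]=m[y0:y1,x0:x1]
    cs,_=cv2.findContours(mm,cv2.RETR_EXTERNAL,cv2.CHAIN_APPROX_NONE);k=max(cs,key=cv2.contourArea)
    W=np.array([ray(u,v,zz,c)[:2] for u,v in k[:,0]],np.float32)
    r=cv2.minAreaRect(W);print(name,r)
g=p.max(2)
print("mat z",np.median(C[180:200,110:165,2]),"cooler",np.median(C[180:192,345:360,2]))
rect(g>60,93,185,160,218,.004,"mat")
rect(g>110,195,300,155,218,.010,"tray")
rect(g>70,333,372,166,206,.024,"cooler")
rect(g>200,338,365,170,202,.024,"plate")
Z=C[...,2]
for n,h,x in [("big",.135,(230,262)),("mid",.115,(200,230)),("amber",.089,(262,292))]:
    s=np.zeros(Z.shape,bool);s[160:215,x[0]:x[1]]=1
    m=s&(Z>h-.008)&(Z<h+.02); v,u=np.nonzero(m)
    print(n,m.sum(),Z[m].mean(), (ray((u.min()+u.max())/2,(v.min()+v.max())/2,h,c)), C[m].mean(0))
s=np.zeros(Z.shape,bool);s[160:190,238:265]=1
m=s&(abs(Z-.036)<.006);v,u=np.nonzero(m);print("block",m.sum(),u.min(),u.max(),v.min(),v.max(),C[m].mean(0),C[m].min(0),C[m].max(0))
for x,y in [(0.35,.1),]:pass
# cabinet front: height >0.1 at rows
col=[C[r,250] for r in range(130,185,6)];print(np.round(col,3))
# wrist
print(arm.calibration("wrist"));p,d=arm.snapshot("wrist");cv2.imwrite("pics/w0.png",p);np.savez("w0.npz",p=p,d=d)
big=cv2.resize(cv2.imread("pics/top0.png")[150:222,85:385],None,fx=2.66,fy=2.66,interpolation=cv2.INTER_CUBIC)
w=cv2.resize(p,(512,384));o=np.zeros((384+big.shape[0],800,3),np.uint8);o[:384,:512]=w;o[384:,:big.shape[1]]=big[:, :800];cv2.imwrite("pics/c1.png",o)
E
```

```text
f 446.7080692058366
mat z 0.003647960114310499 cooler 0.02387660601552316
mat ((0.5006312131881714, 0.3540375232696533), (0.2896402180194855, 0.18005697429180145), 89.62955474853516)
tray ((0.5003527998924255, 0.01330055296421051), (0.29471421241760254, 0.13994058966636658), 84.24785614013672)
cooler ((0.49878162145614624, -0.31313222646713257), (0.11908715963363647, 0.11185609549283981), 89.58958435058594)
plate ((0.5003031492233276, -0.31013354659080505), (0.08054200559854507, 0.09131556004285812), 88.74481201171875)
big 113 0.13806297644463572 [0.46990383 0.01616797 0.135     ] [0.46945959 0.01649659 0.13806298]
mid 77 0.11804403013006859 [0.47770158 0.10592809 0.115     ] [0.47821158 0.10602084 0.11804403]
amber 60 0.09163330368899857 [ 0.46068833 -0.07047694  0.089     ] [ 0.46053396 -0.07031508  0.0916333 ]
block 189 242 257 171 186 [0.52634763 0.00374436 0.03547154] [ 0.50301913 -0.01915954  0.03008235] [0.55001036 0.02718373 0.04195974]
[[ 0.607  0.004  0.361]
 [ 0.612  0.003  0.265]
 [ 0.647  0.001 -0.005]
 [ 0.627  0.002 -0.002]
 [ 0.608  0.002  0.002]
 [ 0.588  0.002  0.003]
 [ 0.569  0.002  0.001]
 [ 0.546  0.002  0.04 ]
 [ 0.528  0.002  0.034]
 [ 0.509  0.003  0.039]]
{'vertical_fov': 59.61809084701353, 'cx': 256.676017120747, 'cy': 192.9210981484375, 'R': array([[ 4.37382527e-01, -8.99275143e-01, -8.61655191e-04],
       [-8.49579847e-01, -4.13525844e-01,  3.27430083e-01],
       [-2.94806052e-01, -1.42480152e-01, -9.44875017e-01]]), 't': array([-0.52455756, -0.04324784,  0.38035491])}
```

View pics/c1.png

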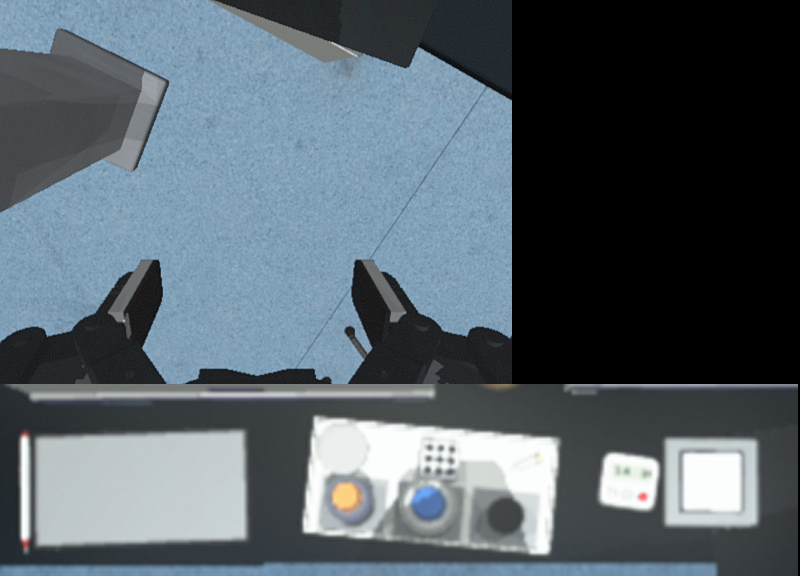

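In the wrist view the fingers hang at the bottom, over the floor. The crop confirms the layout: the block at (438,458) is between the dish at (342,448) and the microtube at (525,462), all in the tray, and the cooler at (711,481) has its timer to its left. I'll turn the hand so the camera faces away from the cabinet, then go above the tray for one close look.

Request:
play_rows([
  {"wz":-1},
  {"wz":-1},
  {"wz":-1},
  {"wz":-1},
  {"wz":-1},
  {"wz":-1},
  {"wz":-1},
  {"wz":-1},
  {"wz":-1},
  {"wz":-1},
], grip=0)

```text
schema error: expected keys x, y, z, wx, wy, wz
```

Request:
play_rows([
  {"wz":-1},
  {"wz":-1},
  {"wz":-1},
  {"wz":-1},
  {"wz":-1},
  {"wz":-1},
  {"wz":-1},
  {"wz":-1},
  {"wz":-1},
  {"wz":-0.25},
])

```text
schema error: expected keys x, y, z, wx, wy, wz
```

Request:
play_rows([
  {"x":-0.3,"y":0.8,"z":-0.03},
  {"x":-0.3,"y":0.8,"z":-0.03},
  {"x":-0.3,"y":0.8,"z":-0.03},
  {"x":-0.3,"y":0.8,"z":-0.03},
  {"x":-0.3,"y":0.8,"z":-0.03},
  {"x":-0.3,"y":0.8,"z":-0.03},
  {"x":-0.3,"y":0.8,"z":-0.03},
  {"x":-0.3,"y":0.8,"z":-0.03},
  {"x":-0.3,"y":0.8,"z":-0.03},
  {"x":-0.3,"y":0.8,"z":-0.03},
  {"x":-0.3,"y":0.8,"z":-0.03},
  {"x":-0.3,"y":0.8,"z":-0.03},
])

```text
schema error: expected keys x, y, z, wx, wy, wz
```

Request:
play_rows([
  {},
  {},
  {},
])

```text
schema error: expected keys x, y, z, wx, wy, wz
```

All six keys are required.

Request:
play_rows([
  {"x":0,"y":0,"z":0,"wx":0,"wy":0,"wz":-1},
  {"x":0,"y":0,"z":0,"wx":0,"wy":0,"wz":-1},
  {"x":0,"y":0,"z":0,"wx":0,"wy":0,"wz":-1},
  {"x":0,"y":0,"z":0,"wx":0,"wy":0,"wz":-1},
  {"x":0,"y":0,"z":0,"wx":0,"wy":0,"wz":-1},
  {"x":0,"y":0,"z":0,"wx":0,"wy":0,"wz":-1},
  {"x":0,"y":0,"z":0,"wx":0,"wy":0,"wz":-1},
  {"x":0,"y":0,"z":0,"wx":0,"wy":0,"wz":-1},
  {"x":0,"y":0,"z":0,"wx":0,"wy":0,"wz":-1},
  {"x":0,"y":0,"z":0,"wx":0,"wy":0,"wz":-1},
], grip=0)

```text
clock: 1.15
eef_pos: [0.2301, -0.4718, 0.2311]
tcp_rot: [0.6, 0.8, 0.0, -0.0]
ft_force: [-0.4, 0.2, 0.0]
grip_width: 1.004
finger_force: 0.0
```

Request:
play_rows([
  {"x":0,"y":0,"z":0,"wx":0,"wy":0,"wz":-1},
  {"x":0,"y":0,"z":0,"wx":0,"wy":0,"wz":-1},
  {"x":0,"y":0,"z":0,"wx":0,"wy":0,"wz":-1},
  {"x":0,"y":0,"z":0,"wx":0,"wy":0,"wz":-1},
  {"x":0,"y":0,"z":0,"wx":0,"wy":0,"wz":-1},
  {"x":0,"y":0,"z":0,"wx":0,"wy":0,"wz":-1},
  {"x":0,"y":0,"z":0,"wx":0,"wy":0,"wz":-1},
  {"x":0,"y":0,"z":0,"wx":0,"wy":0,"wz":-1},
  {"x":0,"y":0,"z":0,"wx":0,"wy":0,"wz":-1},
  {"x":0,"y":0,"z":0,"wx":0,"wy":0,"wz":-0.25},
  {"x":0,"y":0,"z":0,"wx":0,"wy":0,"wz":0},
])

```text
clock: 2.25
eef_pos: [0.2301, -0.4718, 0.2311]
tcp_rot: [-0.0, 1.0, 0.0, -0.0]
ft_force: [0.5, -0.1, 0.4]
grip_width: 1.0
finger_force: 0.0
```

Request:
play_rows([
  {"x":-0.3,"y":0.8,"z":-0.03,"wx":0,"wy":0,"wz":0},
  {"x":-0.3,"y":0.8,"z":-0.03,"wx":0,"wy":0,"wz":0},
  {"x":-0.3,"y":0.8,"z":-0.03,"wx":0,"wy":0,"wz":0},
  {"x":-0.3,"y":0.8,"z":-0.03,"wx":0,"wy":0,"wz":0},
  {"x":-0.3,"y":0.8,"z":-0.03,"wx":0,"wy":0,"wz":0},
  {"x":-0.3,"y":0.8,"z":-0.03,"wx":0,"wy":0,"wz":0},
  {"x":-0.3,"y":0.8,"z":-0.03,"wx":0,"wy":0,"wz":0},
  {"x":-0.3,"y":0.8,"z":-0.03,"wx":0,"wy":0,"wz":0},
  {"x":-0.3,"y":0.8,"z":-0.03,"wx":0,"wy":0,"wz":0},
  {"x":-0.3,"y":0.8,"z":-0.03,"wx":0,"wy":0,"wz":0},
  {"x":-0.3,"y":0.8,"z":-0.03,"wx":0,"wy":0,"wz":0},
  {"x":-0.3,"y":0.8,"z":-0.03,"wx":0,"wy":0,"wz":0},
])

```text
clock: 3.45
eef_pos: [0.4104, 0.01, 0.2495]
tcp_rot: [0.001, 1.0, -0.0, 0.0]
ft_force: [0.6, -1.1, 0.1]
grip_width: 1.001
finger_force: 0.0
```

Request:
play_rows([
  {"x":0,"y":0,"z":0,"wx":0,"wy":0,"wz":0},
  {"x":0,"y":0,"z":0,"wx":0,"wy":0,"wz":0},
  {"x":0,"y":0,"z":0,"wx":0,"wy":0,"wz":0},
])

```text
clock: 3.75
eef_pos: [0.4099, 0.0075, 0.2492]
tcp_rot: [0.001, 1.0, -0.0, -0.0]
ft_force: [0.4, -0.1, -0.0]
grip_width: 0.997
finger_force: 0.0
```

```bash
python3 - <<'E'
from h import *
s=arm.observe();print(s["clock"],s["eef_pos"],s["tcp_rot"],s["joint_pos"])
c=arm.calibration("wrist");p,d=arm.snapshot("wrist");cv2.imwrite("pics/w1.png",p)
import pickle;pickle.dump((p,d,cal("wrist")),open("w1.pkl","wb"))
E
```

```text
3.75 [0.40988413 0.00751031 0.24918883] [ 6.66689172e-04  9.99999764e-01 -7.09145064e-05 -1.50518884e-04] [-1.80931631e-01  5.96969266e-02 -2.54599366e-01  1.25677077e+00
 -1.93503976e-04 -1.79598226e-01]
```

View pics/w1.png

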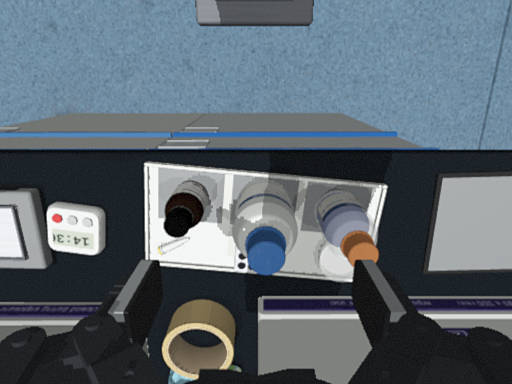

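The wrist view shows the amber cap at (180,221), the blue cap at (266,250) and the orange cap at (359,248). The tray corners are near (147,164), (385,184) and (146,263), and the block is mostly hidden near (240,262).

```bash
python3 - <<'E'
from h import *
import pickle
p,d,c=pickle.load(open("w1.pkl","rb"));C=cloud(d,c);Z=C[...,2]
def circ(P):
    A=np.c_[2*P,np.ones(len(P))];s=np.linalg.lstsq(A,(P**2).sum(1),rcond=None)[0];return s[:2],np.sqrt(s[2]+s[:2]@s[:2])
hull=lambda P:cv2.minEnclosingCircle(P.astype(np.float32))
for n,h,bh,x in [("big",.135,(.05,.10),(232,300)),("mid",.115,(.04,.09),(318,385)),("amber",.089,(.02,.06),(160,212))]:
    s=np.zeros(Z.shape,bool);s[165:285,x[0]:x[1]]=1
    m=s&(abs(Z-h)<.003);P=C[m];print(n,m.sum(),P.mean(0).round(4),hull(P[:,:2]))
    m=s&(Z>bh[0])&(Z<bh[1]);P=C[m];print("  body",m.sum(),circ(P[:,:2]))
m=np.zeros(Z.shape,bool);m[:300]=1
for a,b,xr in [(.038-.004,.040,(225,262))]:
    k=m&(Z>a)&(Z<b);k[:,:xr[0]]=0;k[:,xr[1]:]=0;P=C[k];print("block",k.sum(),P.min(0),P.max(0))
t=m&(abs(Z-.010)<.003)&(C[...,1]<.19)&(C[...,1]>-.16)
print("rim",cv2.minAreaRect(C[t][:,:2].astype(np.float32)))
t=m&(abs(Z-.0042)<.0015)&(p.max(2)>60);t[:,:400]=0
print("matpart",C[t].min(0),C[t].max(0))
E
```

```text
big 469 [0.4666 0.0132 0.1368] ((0.47055625915527344, 0.01394304633140564), 0.01716182939708233)
  body 1508 (array([0.46868101, 0.01382303]), np.float64(0.0300929233312043))
mid 251 [0.474  0.1012 0.1165] ((0.47916415333747864, 0.10380730777978897), 0.014559702947735786)
  body 1638 (array([0.47700341, 0.10228474]), np.float64(0.023536360086594404))
amber 342 [ 0.4607 -0.0725  0.0906] ((0.4621254503726959, -0.07367387413978577), 0.013189122080802917)
  body 608 (array([ 0.46067008, -0.07353069]), np.float64(0.01984715854250953))
block 291 [ 0.43726632 -0.02182354  0.03400633] [0.54884753 0.01103995 0.03983415]
rim ((0.5164839029312134, 0.009526863694190979), (0.29040372371673584, 0.17017295956611633), 84.23148345947266)
matpart [0.4362205  0.22886225 0.00270002] [0.56911554 0.34398258 0.00569251]
```

Request:
play_rows([
  {"x":-0.46,"y":0.64,"z":0,"wx":0,"wy":0,"wz":0},
  {"x":-0.45,"y":0.65,"z":0,"wx":0,"wy":0,"wz":0},
  {"x":-0.45,"y":0.64,"z":0,"wx":0,"wy":0,"wz":0},
  {"x":0,"y":0,"z":0.4,"wx":0,"wy":0,"wz":0},
  {"x":0,"y":0,"z":0.4,"wx":0,"wy":0,"wz":0},
  {"x":0,"y":0,"z":0,"wx":0,"wy":0,"wz":0},
  {"x":0,"y":0,"z":0,"wx":0,"wy":0,"wz":0},
], grip=0.15)

```text
clock: 4.5
eef_pos: [0.4781, 0.1036, 0.2098]
tcp_rot: [0.001, 1.0, -0.0, -0.0]
ft_force: [0.0, 0.5, -0.0]
grip_width: 0.847
finger_force: 0.0
```

```bash
python3 - <<'E'
from h import *
s=arm.observe();print(s["eef_pos"],s["grip_width"])
c=cal("wrist");p,d=arm.snapshot("wrist");cv2.imwrite("pics/w2.png",p)
C=cloud(d,c);Z=C[...,2]
m=(abs(Z-.1165)<.003)&(abs(C[...,1]-.104)<.03)&(abs(C[...,0]-.478)<.03);print(m.sum(),cv2.minEnclosingCircle(C[m][:,:2].astype(np.float32)))
hsv=cv2.cvtColor(p,cv2.COLOR_BGR2HSV);m=(hsv[...,0]>3)&(hsv[...,0]<20)&(hsv[...,1]>140)&(hsv[...,2]>60);v,u=np.nonzero(m);print(u.min(),u.max(),v.min(),v.max())
# cap side extent
T=s["eef_pos"];f,cx,cy,R,t=c;q=R@T+t;print("TCP px",q[0]/q[2]*f+cx,q[1]/q[2]*f+cy)
E
```

```text
[0.47810727 0.1036201  0.20976304] 0.8473164467993795
1063 ((0.4800418019294739, 0.10449279844760895), 0.014499364420771599)
240 278 175 217
TCP px 258.2124873445298 263.827760591228
```

View pics/w2.png

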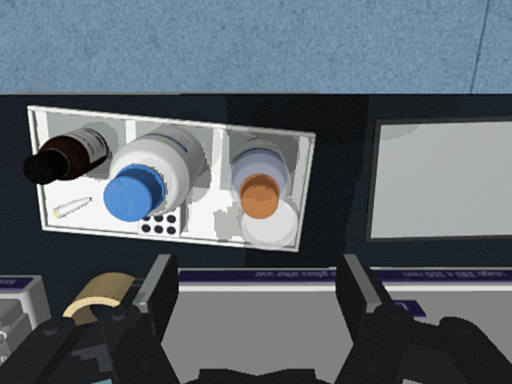

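The orange cap at (259,196) lies midway between the fingers at 178 and 337, so I'm centred to 1 mm. Going down to grasp it.

Request:
play_rows([
  {"x":0,"y":0,"z":0.6,"wx":0,"wy":0,"wz":0},
  {"x":0,"y":0,"z":0.6,"wx":0,"wy":0,"wz":0},
  {"x":0,"y":0,"z":0.6,"wx":0,"wy":0,"wz":0},
  {"x":0,"y":0,"z":0.6,"wx":0,"wy":0,"wz":0},
  {"x":0,"y":0,"z":0.5,"wx":0,"wy":0,"wz":0},
  {"x":0,"y":0,"z":0.24,"wx":0,"wy":0,"wz":0},
  {"x":0,"y":0,"z":0,"wx":0,"wy":0,"wz":0},
  {"x":0,"y":0,"z":0,"wx":0,"wy":0,"wz":0},
])

```text
clock: 5.35
eef_pos: [0.4789, 0.1043, 0.0534]
tcp_rot: [0.0, 1.0, 0.0, 0.001]
ft_force: [-0.2, -0.1, 0.4]
grip_width: 0.853
finger_force: 0.0
```

Request:
play_rows([
  {"x":0,"y":0,"z":0,"wx":0,"wy":0,"wz":0},
  {"x":0,"y":0,"z":0,"wx":0,"wy":0,"wz":0},
  {"x":0,"y":0,"z":0,"wx":0,"wy":0,"wz":0},
  {"x":0,"y":0,"z":0,"wx":0,"wy":0,"wz":0},
  {"x":0,"y":0,"z":0,"wx":0,"wy":0,"wz":0},
  {"x":0,"y":0,"z":0,"wx":0,"wy":0,"wz":0},
], grip=1)

```text
clock: 5.95
eef_pos: [0.4792, 0.1047, 0.0538]
tcp_rot: [0.0, 1.0, 0.0, 0.001]
ft_force: [-1.3, 1.2, 9.9]
grip_width: 0.624
finger_force: 61.2
```

Gripped. Lifting it and carrying it to the far end of the mat.

Request:
play_rows([
  {"x":0,"y":0,"z":-0.3,"wx":0,"wy":0,"wz":0},
  {"x":0,"y":0,"z":-0.45,"wx":0,"wy":0,"wz":0},
  {"x":0,"y":0,"z":-0.45,"wx":0,"wy":0,"wz":0},
  {"x":-0.02,"y":0.35,"z":0,"wx":0,"wy":0,"wz":0},
  {"x":-0.05,"y":0.5,"z":0,"wx":0,"wy":0,"wz":0},
  {"x":-0.05,"y":0.6,"z":0,"wx":0,"wy":0,"wz":0},
  {"x":-0.05,"y":0.6,"z":0,"wx":0,"wy":0,"wz":0},
  {"x":-0.05,"y":0.6,"z":0,"wx":0,"wy":0,"wz":0},
  {"x":-0.05,"y":0.6,"z":0,"wx":0,"wy":0,"wz":0},
  {"x":-0.05,"y":0.6,"z":0,"wx":0,"wy":0,"wz":0},
  {"x":-0.05,"y":0.6,"z":0,"wx":0,"wy":0,"wz":0},
])

```text
clock: 7.05
eef_pos: [0.4967, 0.3284, 0.113]
tcp_rot: [-0.0, 1.0, 0.0, 0.0]
ft_force: [0.1, 0.8, -2.0]
grip_width: 0.623
finger_force: 64.6
```

Request:
play_rows([
  {"x":0,"y":0.6,"z":0,"wx":0,"wy":0,"wz":0},
  {"x":0,"y":0.6,"z":0,"wx":0,"wy":0,"wz":0},
  {"x":0,"y":0.6,"z":0,"wx":0,"wy":0,"wz":0},
  {"x":0,"y":0.45,"z":0,"wx":0,"wy":0,"wz":0},
  {"x":0,"y":0.15,"z":0,"wx":0,"wy":0,"wz":0},
  {"x":0,"y":0,"z":0,"wx":0,"wy":0,"wz":0},
  {"x":0,"y":0,"z":0,"wx":0,"wy":0,"wz":0},
  {"x":0,"y":0,"z":0,"wx":0,"wy":0,"wz":0},
])

```text
clock: 7.85
eef_pos: [0.4968, 0.4461, 0.1126]
tcp_rot: [0.0, 1.0, -0.0, 0.0]
ft_force: [-0.1, -0.6, -2.8]
grip_width: 0.618
finger_force: 64.5
```

```bash
python3 - <<'E'
from h import *
s=arm.observe();print(s["eef_pos"],s["tcp_rot"],s["ft_force"],s["joint_pos"])
c=cal("wrist");p,d=arm.snapshot("wrist");cv2.imwrite("pics/w3.png",p)
C=cloud(d,c);Z=C[...,2];T=s["eef_pos"]
q=(abs(C[...,1]-T[1])<.03)&(abs(C[...,0]-T[0])<.03)&(Z>.1)&(Z<.2)
print("zmax",np.percentile(Z[q],99))
m=q&(Z>np.percentile(Z[q],99)-.004);print(m.sum(),cv2.minEnclosingCircle(C[m][:,:2].astype(np.float32)))
hsv=cv2.cvtColor(p,cv2.COLOR_BGR2HSV);b=(abs(Z-.004)<.003)&(p.max(2)>80)&(C[...,1]>.2)&(C[...,1]<.5)&(hsv[...,1]<50);b=cv2.morphologyEx(b.astype(np.uint8),cv2.MORPH_OPEN,np.ones((5,5)))>0
print(C[b].min(0),C[b].max(0),cv2.minAreaRect(C[b][:,:2].astype(np.float32)))
E
```

```text
[0.49682761 0.44610953 0.11255324] [ 4.71413473e-04  9.99999886e-01 -7.62653047e-05  2.50065503e-05] [-0.05806978 -0.5890567  -2.83649562] [ 6.09819384e-01  5.58117647e-01  1.07125570e-01  1.11985068e+00
 -1.53658794e-04  6.10762215e-01]
zmax 0.19499637285384738
1781 ((0.4786176085472107, 0.44542843103408813), 0.028596220538020134)
[0.43244387 0.23052717 0.00125775] [0.56864204 0.48079378 0.00659592] ((0.5004224181175232, 0.3553580641746521), (0.1305740624666214, 0.2517967224121094), 1.613899827003479)
```

View pics/w3.png

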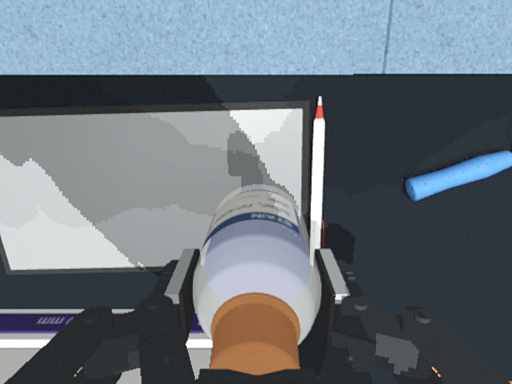

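The view shows the mid bottle upright in the fingers over the mat's far end, and the pen at (318,170) is outside the edge. The mat's centre measures (0.500, 0.355), turned 1.6°. Setting it down.

Request:
play_rows([
  {"x":0,"y":0,"z":0.4,"wx":0,"wy":0,"wz":0},
  {"x":0,"y":0,"z":0.4,"wx":0,"wy":0,"wz":0},
  {"x":0,"y":0,"z":0.2,"wx":0,"wy":0,"wz":0},
  {"x":0,"y":0,"z":0.1,"wx":0,"wy":0,"wz":0},
  {"x":0,"y":0,"z":0.06,"wx":0,"wy":0,"wz":0},
  {"x":0,"y":0,"z":0,"wx":0,"wy":0,"wz":0},
  {"x":0,"y":0,"z":0,"wx":0,"wy":0,"wz":0},
])

```text
clock: 8.6
eef_pos: [0.4969, 0.4473, 0.055]
tcp_rot: [-0.0, 1.0, 0.0, 0.0]
ft_force: [-0.4, -0.1, -2.7]
grip_width: 0.619
finger_force: 64.6
```

Request:
play_rows([
  {"x":0,"y":0,"z":0,"wx":0,"wy":0,"wz":0},
  {"x":0,"y":0,"z":0,"wx":0,"wy":0,"wz":0},
  {"x":0,"y":0,"z":0,"wx":0,"wy":0,"wz":0},
  {"x":0,"y":0,"z":0,"wx":0,"wy":0,"wz":0},
  {"x":0,"y":0,"z":0,"wx":0,"wy":0,"wz":0},
], grip=0.12)

```text
clock: 9.1
eef_pos: [0.4967, 0.4471, 0.0543]
tcp_rot: [-0.0, 1.0, 0.0, 0.0]
ft_force: [-0.2, -0.5, -0.1]
grip_width: 0.88
finger_force: 0.0
```

Request:
play_rows([
  {"x":0,"y":0,"z":-0.5,"wx":0,"wy":0,"wz":0},
  {"x":0,"y":0,"z":-0.7,"wx":0,"wy":0,"wz":0},
  {"x":0,"y":0,"z":-0.7,"wx":0,"wy":0,"wz":0},
  {"x":0,"y":0,"z":-0.7,"wx":0,"wy":0,"wz":0},
  {"x":0,"y":0,"z":-0.7,"wx":0,"wy":0,"wz":0},
  {"x":0,"y":0,"z":0,"wx":0,"wy":0,"wz":0},
])

```text
clock: 9.7
eef_pos: [0.4979, 0.448, 0.2241]
tcp_rot: [-0.0, 1.0, 0.002, 0.003]
ft_force: [0.4, 0.7, 0.2]
grip_width: 0.879
finger_force: 0.0
```

Request:
play_rows([
  {"x":0.05,"y":-0.8,"z":0,"wx":0,"wy":0,"wz":0},
  {"x":0.05,"y":-0.8,"z":0,"wx":0,"wy":0,"wz":0},
  {"x":0.05,"y":-0.8,"z":0,"wx":0,"wy":0,"wz":0},
  {"x":0.05,"y":-0.8,"z":0,"wx":0,"wy":0,"wz":0},
  {"x":0.05,"y":-0.8,"z":0,"wx":0,"wy":0,"wz":0},
  {"x":0.05,"y":-0.8,"z":0,"wx":0,"wy":0,"wz":0},
  {"x":0.05,"y":-0.8,"z":0,"wx":0,"wy":0,"wz":0},
  {"x":0.05,"y":-0.8,"z":0,"wx":0,"wy":0,"wz":0},
  {"x":0.05,"y":-0.8,"z":0,"wx":0,"wy":0,"wz":0},
  {"x":0.05,"y":-0.8,"z":0,"wx":0,"wy":0,"wz":0},
  {"x":0,"y":-0.65,"z":0,"wx":0,"wy":0,"wz":0},
], grip=0)

```text
clock: 10.8
eef_pos: [0.471, 0.0128, 0.219]
tcp_rot: [0.0, 1.0, -0.0, -0.0]
ft_force: [0.9, -0.3, 0.5]
grip_width: 0.999
finger_force: 0.0
```

Request:
play_rows([
  {"x":0,"y":0,"z":0,"wx":0,"wy":0,"wz":0},
  {"x":0,"y":0,"z":0,"wx":0,"wy":0,"wz":0},
  {"x":0,"y":0,"z":0,"wx":0,"wy":0,"wz":0},
])

```text
clock: 11.1
eef_pos: [0.4715, 0.0153, 0.2191]
tcp_rot: [-0.0, 1.0, 0.0, -0.0]
ft_force: [0.5, -0.0, 0.0]
grip_width: 1.0
finger_force: 0.0
```

```bash
cat >> h.py <<'E'
def cap(h,r,name="wrist",xy=None,show=None):
    s=arm.observe();c=cal(name);p,d=arm.snapshot(name);C=cloud(d,c);Z=C[...,2]
    T=s["eef_pos"] if xy is None else np.array(xy)
    m=(abs(Z-h)<.004)&(np.hypot(C[...,0]-T[0],C[...,1]-T[1])<.035)
    print(s["eef_pos"].round(4),"cap n",m.sum(),cv2.minEnclosingCircle(C[m][:,:2].astype(np.float32)),"expected r",r)
    if show: cv2.imwrite(show,p)
    return s,p,d,c,C
E
python3 - <<'E'
from h import *
cap(.1385,.017)
E
```

```text
[0.4715 0.0153 0.2191] cap n 1628 ((0.47089236974716187, 0.014397372491657734), 0.017060067504644394) expected r 0.017
```

Request:
play_rows([
  {"x":0,"y":-0.02,"z":0.6,"wx":0,"wy":0,"wz":0},
  {"x":0,"y":0,"z":0.6,"wx":0,"wy":0,"wz":0},
  {"x":0,"y":0,"z":0.6,"wx":0,"wy":0,"wz":0},
  {"x":0,"y":0,"z":0.6,"wx":0,"wy":0,"wz":0},
  {"x":0,"y":0,"z":0.4,"wx":0,"wy":0,"wz":0},
  {"x":0,"y":0,"z":0.14,"wx":0,"wy":0,"wz":0},
  {"x":0,"y":0,"z":0,"wx":0,"wy":0,"wz":0},
  {"x":0,"y":0,"z":0,"wx":0,"wy":0,"wz":0},
])

```text
clock: 11.95
eef_pos: [0.4722, 0.0139, 0.0731]
tcp_rot: [-0.0, 1.0, -0.0, 0.001]
ft_force: [0.1, 0.7, 1.0]
grip_width: 0.998
finger_force: 0.0
```

Request:
play_rows([
  {"x":0,"y":0,"z":0,"wx":0,"wy":0,"wz":0},
  {"x":0,"y":0,"z":0,"wx":0,"wy":0,"wz":0},
  {"x":0,"y":0,"z":0,"wx":0,"wy":0,"wz":0},
  {"x":0,"y":0,"z":0,"wx":0,"wy":0,"wz":0},
  {"x":0,"y":0,"z":0,"wx":0,"wy":0,"wz":0},
  {"x":0,"y":0,"z":0,"wx":0,"wy":0,"wz":0},
], grip=1)

```text
clock: 12.55
eef_pos: [0.4726, 0.0138, 0.0737]
tcp_rot: [-0.0, 1.0, 0.0, 0.001]
ft_force: [-0.7, 3.2, 14.0]
grip_width: 0.726
finger_force: 62.6
```

Request:
play_rows([
  {"x":0,"y":0,"z":-0.3,"wx":0,"wy":0,"wz":0},
  {"x":0,"y":0,"z":-0.45,"wx":0,"wy":0,"wz":0},
  {"x":0,"y":0,"z":-0.45,"wx":0,"wy":0,"wz":0},
  {"x":-0.04,"y":0.3,"z":0,"wx":0,"wy":0,"wz":0},
  {"x":-0.05,"y":0.5,"z":0,"wx":0,"wy":0,"wz":0},
  {"x":-0.05,"y":0.6,"z":0,"wx":0,"wy":0,"wz":0},
  {"x":-0.05,"y":0.6,"z":0,"wx":0,"wy":0,"wz":0},
  {"x":-0.05,"y":0.6,"z":0,"wx":0,"wy":0,"wz":0},
  {"x":-0.05,"y":0.6,"z":0,"wx":0,"wy":0,"wz":0},
  {"x":-0.05,"y":0.6,"z":0,"wx":0,"wy":0,"wz":0},
  {"x":-0.05,"y":0.6,"z":0,"wx":0,"wy":0,"wz":0},
])

```text
clock: 13.65
eef_pos: [0.4911, 0.2349, 0.1327]
tcp_rot: [0.0, 1.0, 0.0, 0.0]
ft_force: [0.0, 0.4, -3.0]
grip_width: 0.725
finger_force: 67.6
```

Request:
play_rows([
  {"x":-0.05,"y":0.6,"z":0,"wx":0,"wy":0,"wz":0},
  {"x":-0.05,"y":0.6,"z":0,"wx":0,"wy":0,"wz":0},
  {"x":-0.05,"y":0.6,"z":0,"wx":0,"wy":0,"wz":0},
  {"x":0,"y":0.45,"z":0,"wx":0,"wy":0,"wz":0},
  {"x":0,"y":0.15,"z":0,"wx":0,"wy":0,"wz":0},
  {"x":0,"y":0,"z":0,"wx":0,"wy":0,"wz":0},
  {"x":0,"y":0,"z":0.4,"wx":0,"wy":0,"wz":0},
  {"x":0,"y":0,"z":0.4,"wx":0,"wy":0,"wz":0},
  {"x":0,"y":0,"z":0.2,"wx":0,"wy":0,"wz":0},
  {"x":0,"y":0,"z":0.1,"wx":0,"wy":0,"wz":0},
  {"x":0,"y":0,"z":0,"wx":0,"wy":0,"wz":0},
  {"x":0,"y":0,"z":0,"wx":0,"wy":0,"wz":0},
])

```text
clock: 14.85
eef_pos: [0.499, 0.3535, 0.078]
tcp_rot: [0.0, 1.0, 0.0, 0.0]
ft_force: [-0.4, -0.3, -2.4]
grip_width: 0.721
finger_force: 67.5
```

Request:
play_rows([
  {"x":0,"y":0,"z":0.07,"wx":0,"wy":0,"wz":0},
  {"x":0,"y":0,"z":0.015,"wx":0,"wy":0,"wz":0},
  {"x":0,"y":0,"z":0,"wx":0,"wy":0,"wz":0},
  {"x":0,"y":0,"z":0,"wx":0,"wy":0,"wz":0},
])

```text
clock: 15.25
eef_pos: [0.4991, 0.3539, 0.0738]
tcp_rot: [-0.0, 1.0, 0.0, 0.001]
ft_force: [0.2, -1.4, 6.4]
grip_width: 0.722
finger_force: 68.5
```

Request:
play_rows([
  {"x":0,"y":0,"z":0,"wx":0,"wy":0,"wz":0},
  {"x":0,"y":0,"z":0,"wx":0,"wy":0,"wz":0},
  {"x":0,"y":0,"z":0,"wx":0,"wy":0,"wz":0},
  {"x":0,"y":0,"z":0,"wx":0,"wy":0,"wz":0},
  {"x":0,"y":0,"z":0,"wx":0,"wy":0,"wz":0},
], grip=0.03)

```text
clock: 15.75
eef_pos: [0.4986, 0.3536, 0.073]
tcp_rot: [-0.0, 1.0, -0.0, -0.0]
ft_force: [0.1, -0.7, 0.5]
grip_width: 0.97
finger_force: 0.0
```

Request:
play_rows([
  {"x":0,"y":0,"z":-0.5,"wx":0,"wy":0,"wz":0},
  {"x":0,"y":0,"z":-0.7,"wx":0,"wy":0,"wz":0},
  {"x":0,"y":0,"z":-0.7,"wx":0,"wy":0,"wz":0},
  {"x":0,"y":0,"z":-0.7,"wx":0,"wy":0,"wz":0},
  {"x":0,"y":0,"z":-0.3,"wx":0,"wy":0,"wz":0},
  {"x":0,"y":0,"z":0,"wx":0,"wy":0,"wz":0},
])

```text
clock: 16.35
eef_pos: [0.4995, 0.3541, 0.2203]
tcp_rot: [-0.0, 1.0, 0.001, 0.002]
ft_force: [0.6, -0.2, -0.5]
grip_width: 0.971
finger_force: 0.0
```

Request:
play_rows([
  {"x":0.07,"y":-0.8,"z":0,"wx":0,"wy":0,"wz":0},
  {"x":0.07,"y":-0.8,"z":0,"wx":0,"wy":0,"wz":0},
  {"x":0.07,"y":-0.8,"z":0,"wx":0,"wy":0,"wz":0},
  {"x":0.07,"y":-0.8,"z":0,"wx":0,"wy":0,"wz":0},
  {"x":0.07,"y":-0.8,"z":0,"wx":0,"wy":0,"wz":0},
  {"x":0.07,"y":-0.8,"z":0,"wx":0,"wy":0,"wz":0},
  {"x":0.07,"y":-0.8,"z":0,"wx":0,"wy":0,"wz":0},
  {"x":0.07,"y":-0.8,"z":0,"wx":0,"wy":0,"wz":0},
  {"x":0.07,"y":-0.8,"z":0,"wx":0,"wy":0,"wz":0},
  {"x":0.07,"y":-0.8,"z":0,"wx":0,"wy":0,"wz":0},
  {"x":0.06,"y":-0.55,"z":0,"wx":0,"wy":0,"wz":0},
])

```text
clock: 17.45
eef_pos: [0.4598, -0.0759, 0.217]
tcp_rot: [0.001, 1.0, 0.0, -0.001]
ft_force: [0.8, -0.1, 0.1]
grip_width: 0.969
finger_force: 0.0
```

Request:
play_rows([
  {"x":0,"y":0,"z":0.6,"wx":0,"wy":0,"wz":0},
  {"x":0,"y":0,"z":0.4,"wx":0,"wy":0,"wz":0},
  {"x":0,"y":0,"z":0,"wx":0,"wy":0,"wz":0},
  {"x":0,"y":0,"z":0,"wx":0,"wy":0,"wz":0},
  {"x":0,"y":0,"z":0,"wx":0,"wy":0,"wz":0},
], grip=0.2)

```text
clock: 17.95
eef_pos: [0.461, -0.0738, 0.1688]
tcp_rot: [-0.0, 1.0, -0.0, 0.0]
ft_force: [0.2, -0.3, 0.2]
grip_width: 0.801
finger_force: 0.0
```

```bash
python3 - <<'E'
from h import *
s,p,d,c,C=cap(.0925,.013,show="pics/w4.png")
Z=C[...,2]
k=(abs(Z-.0375)<.004)&(abs(C[...,0]-.53)<.05)&(abs(C[...,1]-.003)<.05);k=cv2.morphologyEx(k.astype(np.uint8),cv2.MORPH_OPEN,np.ones((3,3)))>0
print("block",k.sum(),np.median(Z[k]),cv2.minAreaRect(C[k][:,:2].astype(np.float32)))
E
```

```text
[ 0.461  -0.0738  0.1688] cap n 950 ((0.46238335967063904, -0.0736195296049118), 0.012998847290873528) expected r 0.013
block 1471 0.0353111658657388 ((0.5273160338401794, 0.0010547079145908356), (0.04370446503162384, 0.044040925800800323), 84.35588073730469)
```

View pics/w4.png

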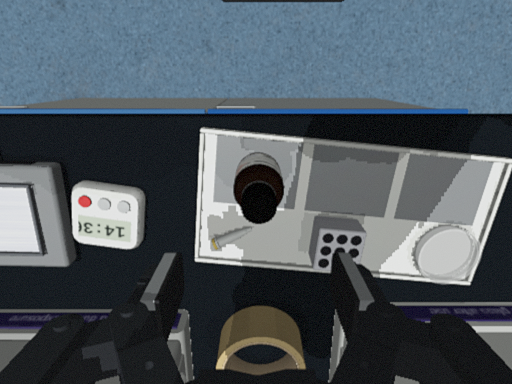

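The amber cap at (259,203) is midway between the fingers. The block top shows clearly at (340,248) and measures 44×44 mm, centred at (0.5273, 0.0011) and turned -5.6°.

Request:
play_rows([
  {"x":-0.02,"y":0,"z":0.6,"wx":0,"wy":0,"wz":0},
  {"x":0,"y":0,"z":0.6,"wx":0,"wy":0,"wz":0},
  {"x":0,"y":0,"z":0.6,"wx":0,"wy":0,"wz":0},
  {"x":0,"y":0,"z":0.5,"wx":0,"wy":0,"wz":0},
  {"x":0,"y":0,"z":0.3,"wx":0,"wy":0,"wz":0},
  {"x":0,"y":0,"z":0.12,"wx":0,"wy":0,"wz":0},
  {"x":0,"y":0,"z":0,"wx":0,"wy":0,"wz":0},
  {"x":0,"y":0,"z":0,"wx":0,"wy":0,"wz":0},
])

```text
clock: 18.8
eef_pos: [0.4623, -0.074, 0.0329]
tcp_rot: [-0.0, 1.0, -0.0, 0.001]
ft_force: [0.1, 0.4, -0.0]
grip_width: 0.798
finger_force: 0.0
```

Request:
play_rows([
  {"x":0,"y":0,"z":0,"wx":0,"wy":0,"wz":0},
  {"x":0,"y":0,"z":0,"wx":0,"wy":0,"wz":0},
  {"x":0,"y":0,"z":0,"wx":0,"wy":0,"wz":0},
  {"x":0,"y":0,"z":0,"wx":0,"wy":0,"wz":0},
  {"x":0,"y":0,"z":0,"wx":0,"wy":0,"wz":0},
  {"x":0,"y":0,"z":0,"wx":0,"wy":0,"wz":0},
], grip=1)

```text
clock: 19.4
eef_pos: [0.4623, -0.0739, 0.033]
tcp_rot: [-0.0, 1.0, -0.0, 0.001]
ft_force: [-2.2, 1.2, 13.4]
grip_width: 0.459
finger_force: 58.9
```

Request:
play_rows([
  {"x":0,"y":0,"z":-0.3,"wx":0,"wy":0,"wz":0},
  {"x":0,"y":0,"z":-0.45,"wx":0,"wy":0,"wz":0},
  {"x":0,"y":0,"z":-0.45,"wx":0,"wy":0,"wz":0},
  {"x":-0.06,"y":0.3,"z":0,"wx":0,"wy":0,"wz":0},
  {"x":-0.07,"y":0.5,"z":0,"wx":0,"wy":0,"wz":0},
  {"x":-0.07,"y":0.6,"z":0,"wx":0,"wy":0,"wz":0},
  {"x":-0.07,"y":0.6,"z":0,"wx":0,"wy":0,"wz":0},
  {"x":-0.07,"y":0.6,"z":0,"wx":0,"wy":0,"wz":0},
  {"x":-0.07,"y":0.6,"z":0,"wx":0,"wy":0,"wz":0},
  {"x":-0.07,"y":0.6,"z":0,"wx":0,"wy":0,"wz":0},
  {"x":-0.07,"y":0.6,"z":0,"wx":0,"wy":0,"wz":0},
])

```text
clock: 20.5
eef_pos: [0.4892, 0.1474, 0.0924]
tcp_rot: [-0.0, 1.0, 0.0, 0.0]
ft_force: [0.4, -0.0, -1.2]
grip_width: 0.459
finger_force: 60.8
```

Request:
play_rows([
  {"x":-0.07,"y":0.6,"z":0,"wx":0,"wy":0,"wz":0},
  {"x":-0.07,"y":0.6,"z":0,"wx":0,"wy":0,"wz":0},
  {"x":-0.07,"y":0.6,"z":0,"wx":0,"wy":0,"wz":0},
  {"x":-0.03,"y":0.5,"z":0,"wx":0,"wy":0,"wz":0},
  {"x":0,"y":0.2,"z":0,"wx":0,"wy":0,"wz":0},
  {"x":0,"y":0,"z":0,"wx":0,"wy":0,"wz":0},
  {"x":0,"y":0,"z":0.4,"wx":0,"wy":0,"wz":0},
  {"x":0,"y":0,"z":0.4,"wx":0,"wy":0,"wz":0},
  {"x":0,"y":0,"z":0.2,"wx":0,"wy":0,"wz":0},
  {"x":0,"y":0,"z":0.13,"wx":0,"wy":0,"wz":0},
  {"x":0,"y":0,"z":0,"wx":0,"wy":0,"wz":0},
  {"x":0,"y":0,"z":0,"wx":0,"wy":0,"wz":0},
])

```text
clock: 21.7
eef_pos: [0.5015, 0.271, 0.0361]
tcp_rot: [0.0, 1.0, 0.0, 0.0]
ft_force: [0.6, -0.7, -1.6]
grip_width: 0.459
finger_force: 60.8
```

Request:
play_rows([
  {"x":0,"y":0,"z":0.05,"wx":0,"wy":0,"wz":0},
  {"x":0,"y":0,"z":0.015,"wx":0,"wy":0,"wz":0},
  {"x":0,"y":0,"z":0,"wx":0,"wy":0,"wz":0},
  {"x":0,"y":0,"z":0,"wx":0,"wy":0,"wz":0},
])

```text
clock: 22.1
eef_pos: [0.5016, 0.2713, 0.0331]
tcp_rot: [-0.0, 1.0, 0.0, 0.001]
ft_force: [-0.7, -2.3, 6.4]
grip_width: 0.46
finger_force: 61.5
```

Request:
play_rows([
  {"x":0,"y":0,"z":0,"wx":0,"wy":0,"wz":0},
  {"x":0,"y":0,"z":0,"wx":0,"wy":0,"wz":0},
  {"x":0,"y":0,"z":0,"wx":0,"wy":0,"wz":0},
  {"x":0,"y":0,"z":0,"wx":0,"wy":0,"wz":0},
  {"x":0,"y":0,"z":0,"wx":0,"wy":0,"wz":0},
], grip=0.35)

```text
clock: 22.6
eef_pos: [0.5011, 0.2711, 0.0323]
tcp_rot: [0.0, 1.0, -0.0, -0.0]
ft_force: [0.5, -0.7, -0.1]
grip_width: 0.651
finger_force: 0.0
```

Request:
play_rows([
  {"x":0,"y":0,"z":-0.5,"wx":0,"wy":0,"wz":0},
  {"x":0,"y":0,"z":-0.7,"wx":0,"wy":0,"wz":0},
  {"x":0,"y":0,"z":-0.7,"wx":0,"wy":0,"wz":0},
  {"x":0,"y":0,"z":-0.7,"wx":0,"wy":0,"wz":0},
  {"x":0,"y":0,"z":-0.6,"wx":0,"wy":0,"wz":0},
  {"x":0,"y":0,"z":0,"wx":0,"wy":0,"wz":0},
])

```text
clock: 23.2
eef_pos: [0.5026, 0.2717, 0.196]
tcp_rot: [-0.0, 1.0, 0.001, 0.003]
ft_force: [1.0, 0.7, -0.7]
grip_width: 0.651
finger_force: 0.0
```

```bash
python3 - <<'E'
from h import *
s,p,d,c,C=cap(.0925,.013,show="pics/w5.png")
Z=C[...,2]
for h,x,y in [(.1385,.499,.354),(.1185,.497,.447)]:
    m=(abs(Z-h)<.004)&(np.hypot(C[...,0]-x,C[...,1]-y)<.035);print(m.sum(),m.sum() and cv2.minEnclosingCircle(C[m][:,:2].astype(np.float32)))
E
```

```text
[0.5026 0.2717 0.196 ] cap n 783 ((0.5017991662025452, 0.271837055683136), 0.013087504543364048) expected r 0.013
2005 ((0.49829211831092834, 0.35473549365997314), 0.01714964769780636)
832 ((0.49787530303001404, 0.4459238648414612), 0.014164712280035019)
```

View pics/w5.png

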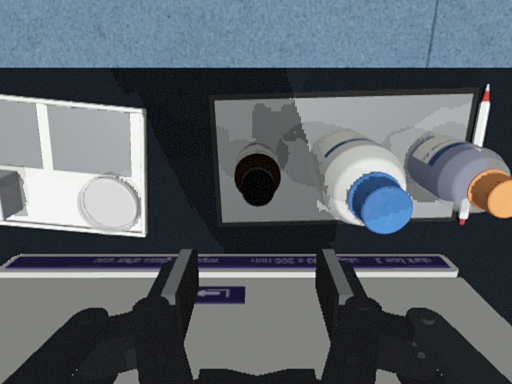

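All three bottles stand on the mat, with caps at (258,187), (380,202) and (493,193). Next, the block: go above the tray, yaw to match it and lean back 16°.

Request:
play_rows([
  {"x":0,"y":-0.7,"z":0,"wx":0,"wy":0,"wz":0},
  {"x":0,"y":-0.8,"z":0,"wx":0,"wy":0,"wz":0},
  {"x":0,"y":-0.8,"z":0,"wx":0,"wy":0,"wz":0},
  {"x":0,"y":-0.8,"z":0,"wx":0,"wy":0,"wz":0},
  {"x":0,"y":-0.8,"z":0,"wx":0,"wy":0,"wz":0},
  {"x":0,"y":-0.8,"z":0,"wx":0,"wy":0,"wz":0},
  {"x":0,"y":-0.7,"z":0,"wx":0,"wy":0,"wz":0},
  {"x":0,"y":0,"z":0,"wx":0,"wy":0,"wz":0.7},
  {"x":0,"y":0,"z":0,"wx":0,"wy":-1,"wz":0},
  {"x":0,"y":0,"z":0,"wx":0,"wy":-1,"wz":0},
  {"x":0,"y":0,"z":0,"wx":0,"wy":0,"wz":0},
  {"x":0,"y":0,"z":0,"wx":0,"wy":0,"wz":0},
], grip=0.2)

```text
clock: 24.45
eef_pos: [0.5, 0.0013, 0.1919]
tcp_rot: [0.048, 0.989, -0.007, 0.138]
ft_force: [0.4, 0.6, 0.3]
grip_width: 0.798
finger_force: 0.0
```

```bash
cat >> h.py <<'E'
def delta(T):
    s=arm.observe();R=Ro.from_quat(s["tcp_rot"]).as_matrix()
    print("pos",s["eef_pos"].round(4),"tool delta units",(R.T@(np.array(T)-s["eef_pos"])/.05).round(3),"z axis",R[:,2].round(3),"x axis",R[:,0].round(3))
E
python3 - <<'E'
from h import *
s,p,d,c,C=cap(.0385,.02,xy=(.5273,.0011),show="pics/w6.png")
Z=C[...,2]
k=(abs(Z-.0365)<.004)&(abs(C[...,0]-.53)<.05)&(abs(C[...,1]-.003)<.05);k=cv2.morphologyEx(k.astype(np.uint8),cv2.MORPH_OPEN,np.ones((3,3)))>0
print("block",k.sum(),np.median(Z[k]),cv2.minAreaRect(C[k][:,:2].astype(np.float32)))
k=(Z>.06)&(C[...,0]>.55)&(abs(C[...,1])<.1);print("cab",np.percentile(C[k],[2,98],axis=0).round(3))
delta((.5335,.0005,.009)); delta((.5335-.276*.15*.995,.0005+.276*.15*.098,.009+.961*.15)); print(s["joint_pos"])
E
```

```text
[0.5    0.0013 0.1919] cap n 1720 ((0.5271487832069397, 0.0018164151115342975), 0.0298512801527977) expected r 0.02
block 2004 0.03526057574136053 ((0.5270108580589294, 0.0016671475023031235), (0.043823353946208954, 0.04330863431096077), 84.48326873779297)
cab [[ 0.602 -0.091  0.062]
 [ 0.797  0.097  0.193]]
pos [0.5014 0.0011 0.1924] tool delta units [0.39  0.051 3.704] z axis [ 0.273 -0.027 -0.962] x axis [-0.957  0.094 -0.274]
pos [0.5014 0.0011 0.1924] tool delta units [0.396 0.051 0.704] z axis [ 0.273 -0.027 -0.962] x axis [-0.957  0.094 -0.274]
[-0.17231758  0.05273099 -0.46745091  0.77452642  0.02043318 -0.07171797]
```

Request:
play_rows([
  {"x":0.39,"y":0.06,"z":0.3,"wx":0,"wy":0,"wz":0},
  {"x":0,"y":0,"z":0.6,"wx":0,"wy":0,"wz":0},
  {"x":0,"y":0,"z":0.6,"wx":0,"wy":0,"wz":0},
  {"x":0,"y":0,"z":0.6,"wx":0,"wy":0,"wz":0},
  {"x":0,"y":0,"z":0.6,"wx":0,"wy":0,"wz":0},
  {"x":0,"y":0,"z":0.5,"wx":0,"wy":0,"wz":0},
  {"x":0,"y":0,"z":0.3,"wx":0,"wy":0,"wz":0},
  {"x":0,"y":0,"z":0.2,"wx":0,"wy":0,"wz":0},
  {"x":0,"y":0,"z":0,"wx":0,"wy":0,"wz":0},
  {"x":0,"y":0,"z":0,"wx":0,"wy":0,"wz":0},
])

```text
clock: 25.5
eef_pos: [0.5342, 0.0009, 0.0093]
tcp_rot: [0.048, 0.989, -0.007, 0.139]
ft_force: [0.6, -0.0, -0.6]
grip_width: 0.803
finger_force: 0.0
```

Request:
play_rows([
  {"x":0,"y":0,"z":0,"wx":0,"wy":0,"wz":0},
  {"x":0,"y":0,"z":0,"wx":0,"wy":0,"wz":0},
  {"x":0,"y":0,"z":0,"wx":0,"wy":0,"wz":0},
  {"x":0,"y":0,"z":0,"wx":0,"wy":0,"wz":0},
  {"x":0,"y":0,"z":0,"wx":0,"wy":0,"wz":0},
  {"x":0,"y":0,"z":0,"wx":0,"wy":0,"wz":0},
], grip=1)

```text
clock: 26.1
eef_pos: [0.534, 0.001, 0.0102]
tcp_rot: [0.048, 0.989, -0.007, 0.14]
ft_force: [-3.0, 1.1, 7.6]
grip_width: 0.504
finger_force: 60.8
```

```bash
python3 - <<'E'
from h import *
s,p,d,c,C=cap(.0385,.02,xy=(.5273,.0011),show="pics/w7.png");print(s["tcp_rot"])
cv2.imwrite("pics/c7.png",cv2.resize(p[190:384,128:384],None,fx=2,fy=2))
E
```

```text
[0.534  0.001  0.0102] cap n 7867 ((0.5222534537315369, 0.0016875716391950846), 0.03398356959223747) expected r 0.02
[ 0.048325    0.98896584 -0.00682702  0.13987371]
```

View pics/c7.png

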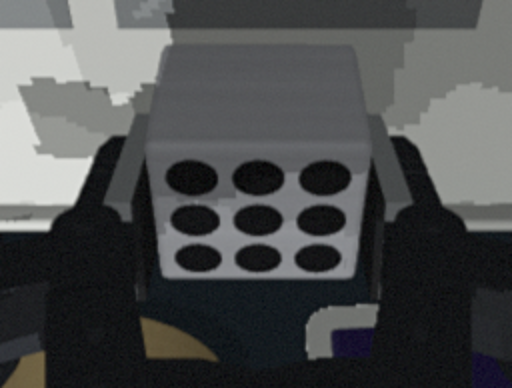

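The block is squarely between the pads, with all nine wells visible. Lifting it, turning it parallel to the world and moving part-way to see the cooler.

Request:
play_rows([
  {"x":-0.06,"y":0,"z":-0.2,"wx":0,"wy":0,"wz":0},
  {"x":-0.11,"y":0,"z":-0.4,"wx":0,"wy":0,"wz":0},
  {"x":-0.14,"y":0,"z":-0.48,"wx":0,"wy":0,"wz":0},
  {"x":-0.14,"y":0,"z":-0.48,"wx":0,"wy":0,"wz":0},
  {"x":0,"y":0,"z":0,"wx":-0.1,"wy":0,"wz":-0.34},
  {"x":0,"y":0,"z":0,"wx":-0.1,"wy":0,"wz":-0.34},
  {"x":0,"y":-0.5,"z":0,"wx":0,"wy":0,"wz":0},
  {"x":0,"y":-0.7,"z":0,"wx":0,"wy":0,"wz":0},
  {"x":0,"y":-0.7,"z":0,"wx":0,"wy":0,"wz":0},
  {"x":0,"y":-0.7,"z":0,"wx":0,"wy":0,"wz":0},
  {"x":0,"y":-0.7,"z":0,"wx":0,"wy":0,"wz":0},
  {"x":0,"y":-0.5,"z":0,"wx":0,"wy":0,"wz":0},
])

```text
clock: 27.35
eef_pos: [0.5338, -0.1912, 0.0908]
tcp_rot: [-0.0, 0.99, -0.0, 0.14]
ft_force: [-0.4, 0.7, -1.4]
grip_width: 0.5
finger_force: 61.4
```

Request:
play_rows([
  {"x":0,"y":0,"z":0,"wx":0,"wy":0,"wz":0},
  {"x":0,"y":0,"z":0,"wx":0,"wy":0,"wz":0},
  {"x":0,"y":0,"z":0,"wx":0,"wy":0,"wz":0},
])

```text
clock: 27.65
eef_pos: [0.5336, -0.1882, 0.0903]
tcp_rot: [-0.001, 0.99, 0.001, 0.139]
ft_force: [-0.4, -0.1, -1.7]
grip_width: 0.502
finger_force: 61.5
```

```bash
python3 - <<'E'
from h import *
s=arm.observe();print(s["eef_pos"],s["tcp_rot"],s["ft_force"]);c=cal("wrist");p,d=arm.snapshot("wrist");cv2.imwrite("pics/w8.png",p);C=cloud(d,c);Z=C[...,2]
import pickle;pickle.dump((p,d,c,s),open("w8.pkl","wb"))
a=(abs(C[...,0]-.5)<.07)&(abs(C[...,1]+.31)<.07)
for lo,hi,br in [(.02,.0255,0),(.02,.0255,190),(.0262,.031,0)]:
    m=a&(Z>lo)&(Z<hi)&(p.max(2)>=br);m=cv2.morphologyEx(m.astype(np.uint8),cv2.MORPH_OPEN,np.ones((2,2)))>0
    print(lo,br,m.sum(),np.median(Z[m]),cv2.minAreaRect(C[m][:,:2].astype(np.float32)))
E
```

```text
[ 0.53362637 -0.18817892  0.09025752] [-8.30594405e-04  9.90277842e-01  5.72289898e-04  1.39099886e-01] [-0.42183566 -0.05365385 -1.74729806]
0.02 0 18973 0.02267953465279152 ((0.49031251668930054, -0.2861386835575104), (0.09992387145757675, 0.23004189133644104), 61.2370491027832)
0.02 190 9459 0.023441793263793705 ((0.4653514623641968, -0.27727705240249634), (0.07414371520280838, 0.19193057715892792), 52.116424560546875)
0.0262 0 1466 0.02714517082718076 ((0.47075390815734863, -0.27968084812164307), (0.07827375829219818, 0.2008313238620758), 54.092140197753906)
```

View pics/w8.png

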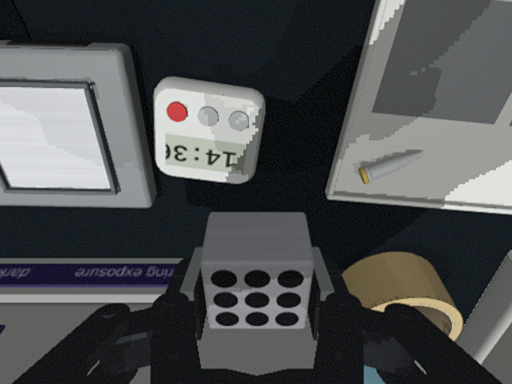

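The cooler at the left, with the rim corner at (92,82) and (118,192), is cut off. Moving 50 mm further.

Request:
play_rows([
  {"x":0,"y":-0.5,"z":0,"wx":0,"wy":0,"wz":0},
  {"x":0,"y":-0.5,"z":0,"wx":0,"wy":0,"wz":0},
  {"x":0,"y":0,"z":0,"wx":0,"wy":0,"wz":0},
  {"x":0,"y":0,"z":0,"wx":0,"wy":0,"wz":0},
  {"x":0,"y":0,"z":0,"wx":0,"wy":0,"wz":0},
])

```text
clock: 28.2
eef_pos: [0.5338, -0.2378, 0.09]
tcp_rot: [-0.001, 0.99, 0.001, 0.139]
ft_force: [0.1, 0.5, -1.4]
grip_width: 0.502
finger_force: 61.6
```

```bash
python3 - <<'E'
from h import *
s=arm.observe();print(s["eef_pos"],s["tcp_rot"]);c=cal("wrist");p,d=arm.snapshot("wrist");cv2.imwrite("pics/w9.png",p);C=cloud(d,c);Z=C[...,2]
a=(abs(C[...,0]-.5)<.06)&(abs(C[...,1]+.31)<.06)
def big(m,n):
    k,l,st,_=cv2.connectedComponentsWithStats(m.astype(np.uint8));i=1+np.argmax(st[1:,4]);q=l==i
    print(n,st[i],np.median(Z[q]),cv2.minAreaRect(C[q][:,:2].astype(np.float32)))
big((abs(Z-.0235)<.003)&a&(p.max(2)>185)&a,"plate")
big((Z>.0)&(p.max(2)<60)&(abs(Z-.0275)<.004)&a,"rim dark")
big((Z>.015)&(Z<.032)&a,"housing")
E
```

```text
[ 0.53379217 -0.23780572  0.09003503] [-1.00628318e-03  9.90288693e-01  7.03921061e-04  1.39020852e-01]
plate [   55    86   133   103 11002] 0.02343626998474172 ((0.5016074180603027, -0.3151592016220093), (0.06650017946958542, 0.0659162849187851), 88.61103057861328)
rim dark [ 51  86  36 103 281] 0.025411337648374426 ((0.5007065534591675, -0.34770551323890686), (0.0019054189324378967, 0.06547090411186218), 88.69330596923828)
housing [    7    38   218   170 30496] 0.022296119503176753 ((0.49948328733444214, -0.3146098256111145), (0.10984239727258682, 0.10554660856723785), 88.68017578125)
```

View pics/w9.png

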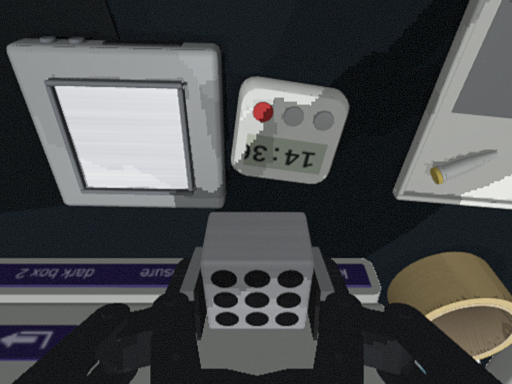

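The plate shows full at (124,137). It is 66×66 mm, centred at (0.501, -0.315) and turned -1.3°. Moving above it and lowering most of the way.

Request:
play_rows([
  {"x":0.12,"y":-0.35,"z":-0.03,"wx":0,"wy":0,"wz":0},
  {"x":0.13,"y":-0.5,"z":-0.04,"wx":0,"wy":0,"wz":0},
  {"x":0.12,"y":-0.45,"z":-0.03,"wx":0,"wy":0,"wz":0},
  {"x":0.12,"y":-0.24,"z":-0.04,"wx":0,"wy":0,"wz":0},
  {"x":0,"y":0,"z":0,"wx":0.05,"wy":0,"wz":0.16},
  {"x":0,"y":0,"z":0,"wx":0,"wy":0,"wz":0},
  {"x":0.11,"y":0,"z":0.385,"wx":0,"wy":0,"wz":0},
  {"x":0.11,"y":0,"z":0.385,"wx":0,"wy":0,"wz":0},
  {"x":0,"y":0,"z":0,"wx":0,"wy":0,"wz":0},
  {"x":0,"y":0,"z":0,"wx":0,"wy":0,"wz":0},
  {"x":0,"y":0,"z":0,"wx":0,"wy":0,"wz":0},
])

```text
clock: 29.35
eef_pos: [0.5092, -0.316, 0.0511]
tcp_rot: [0.011, 0.99, -0.002, 0.14]
ft_force: [0.5, 0.1, -0.6]
grip_width: 0.501
finger_force: 61.6
```

```bash
python3 - <<'E'
from h import *
s=arm.observe();c=cal("wrist");p,d=arm.snapshot("wrist");cv2.imwrite("pics/w10.png",p)
print(s["eef_pos"],Ro.from_quat(s["tcp_rot"]).as_matrix().round(4))
C=cloud(d,c);Z=C[...,2]
m=(abs(Z-.0235)<.003)&(abs(C[...,0]-.5)<.036)&(abs(C[...,1]+.315)<.04)&(p.max(2)>120)
print(C[m].min(0),C[m].max(0)); delta((.5082,-.3149,.0302))
E
```

```text
[ 0.5091687  -0.31598079  0.05105116] [[-9.608e-01  2.160e-02  2.765e-01]
 [ 2.050e-02  9.998e-01 -6.600e-03]
 [-2.766e-01 -7.000e-04 -9.610e-01]]
[ 0.46400442 -0.35499752  0.02050083] [ 0.53590769 -0.27500781  0.02649603]
pos [ 0.5092 -0.3162  0.0511] tool delta units [0.135 0.025 0.396] z axis [ 0.277 -0.007 -0.961] x axis [-0.961  0.021 -0.277]
```

View pics/w10.png

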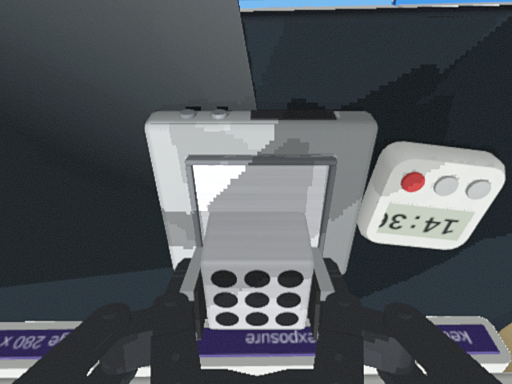

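The block is over the plate. The rim's middle is about 2 mm further towards the right of the picture (+y) than I reckoned, so I'm adding that as I lower.

Request:
play_rows([
  {"x":0.06,"y":0.05,"z":0.18,"wx":0,"wy":0,"wz":0},
  {"x":0.035,"y":0,"z":0.1,"wx":0,"wy":0,"wz":0},
  {"x":0.02,"y":0,"z":0.06,"wx":0,"wy":0,"wz":0},
  {"x":0.015,"y":0,"z":0.05,"wx":0,"wy":0,"wz":0},
  {"x":0,"y":0,"z":0,"wx":0,"wy":0,"wz":0},
  {"x":0,"y":0,"z":0,"wx":0,"wy":0,"wz":0},
  {"x":0,"y":0,"z":0,"wx":0,"wy":0,"wz":0},
])

```text
clock: 30.1
eef_pos: [0.5075, -0.3133, 0.0301]
tcp_rot: [0.011, 0.99, -0.001, 0.139]
ft_force: [-10.3, 5.7, 18.2]
grip_width: 0.503
finger_force: 64.2
```

Request:
play_rows([
  {"x":0,"y":0,"z":-0.02,"wx":0,"wy":0,"wz":0},
  {"x":0,"y":0,"z":0,"wx":0,"wy":0,"wz":0},
])

```text
clock: 30.3
eef_pos: [0.5075, -0.3137, 0.0305]
tcp_rot: [0.011, 0.99, -0.002, 0.139]
ft_force: [-0.7, -0.2, -1.2]
grip_width: 0.5
finger_force: 61.8
```

Request:
play_rows([
  {"x":0,"y":0,"z":0,"wx":0,"wy":0,"wz":0},
  {"x":0,"y":0,"z":0,"wx":0,"wy":0,"wz":0},
  {"x":0,"y":0,"z":0,"wx":0,"wy":0,"wz":0},
  {"x":0,"y":0,"z":0,"wx":0,"wy":0,"wz":0},
  {"x":0,"y":0,"z":0,"wx":0,"wy":0,"wz":0},
], grip=0.3)

```text
clock: 30.8
eef_pos: [0.5075, -0.3135, 0.0304]
tcp_rot: [0.011, 0.99, -0.001, 0.139]
ft_force: [0.0, 0.3, 0.3]
grip_width: 0.699
finger_force: 0.0
```

```bash
python3 - <<'E'
from h import *
s=arm.observe();c=cal("wrist");p,d=arm.snapshot("wrist");cv2.imwrite("pics/w11.png",p)
print(s["eef_pos"],s["ft_force"])
C=cloud(d,c);Z=C[...,2]
a=(abs(C[...,0]-.5)<.04)&(abs(C[...,1]+.315)<.03)
print(np.percentile(Z[a&(Z>.045)&(Z<.075)&(p.max(2)>60)],[5,50,95]))
E
```

```text
[ 0.50753907 -0.31354478  0.03036427] [0.01933153 0.32635002 0.34368382]
[0.0468362  0.05510906 0.0559772 ]
```

Released at about 0 N. Backing out along the fingers to check the placing.

Request:
play_rows([
  {"x":0,"y":0,"z":-0.4,"wx":0,"wy":0,"wz":0},
  {"x":0,"y":0,"z":-0.6,"wx":0,"wy":0,"wz":0},
  {"x":0,"y":0,"z":-0.7,"wx":0,"wy":0,"wz":0},
  {"x":0,"y":0,"z":-0.7,"wx":0,"wy":0,"wz":0},
  {"x":0,"y":0,"z":-0.6,"wx":0,"wy":0,"wz":0},
  {"x":0,"y":0,"z":0,"wx":0,"wy":1,"wz":0},
  {"x":0,"y":0,"z":0,"wx":0,"wy":1,"wz":0},
  {"x":0,"y":0,"z":0,"wx":0,"wy":0,"wz":-0.17},
  {"x":0,"y":0,"z":0,"wx":0,"wy":0,"wz":0},
  {"x":0,"y":0,"z":0,"wx":0,"wy":0,"wz":0},
])

```text
clock: 31.85
eef_pos: [0.4658, -0.3124, 0.1743]
tcp_rot: [-0.001, 1.0, 0.0, 0.001]
ft_force: [0.4, -0.3, 0.9]
grip_width: 0.699
finger_force: 0.0
```

```bash
python3 - <<'E'
from h import *
s=arm.observe();c=cal("wrist");p,d=arm.snapshot("wrist")
print(s["eef_pos"],s["tcp_rot"])
C=cloud(d,c);Z=C[...,2];a=(abs(C[...,0]-.5)<.06)&(abs(C[...,1]+.315)<.06)
v,u=np.nonzero(a&(Z>.015));v0,u0=max(v.min()-10,0),max(u.min()-10,0);cr=p[v0:v.max()+10,u0:u.max()+10];cv2.imwrite("pics/w12.png",cv2.resize(cr,None,fx=2.5,fy=2.5));print(cr.shape)
def big(m,n):
    k,l,st,_=cv2.connectedComponentsWithStats(m.astype(np.uint8));i=1+np.argmax(st[1:,4]);q=l==i
    print(n,st[i],np.median(Z[q]),Z[q].std(),cv2.minAreaRect(C[q][:,:2].astype(np.float32)))
big(a&(abs(Z-.0555)<.004),"block"); big((Z>.015)&a,"housing");big((abs(Z-.0265)<.0035)&a&(p.max(2)<70),"rim")
E
```

```text
[ 0.4657703  -0.31240334  0.17433945] [-5.69993069e-04  9.99999461e-01  2.38189034e-04  8.33967708e-04]
(241, 499, 3)
block [ 230  200   52   50 2420] 0.055338236197912796 0.0007958561135916699 ((0.5006988644599915, -0.3143731951713562), (0.043442562222480774, 0.0445425920188427), 88.6182632446289)
housing [    9   250   481   134 26401] 0.23454760465144628 0.017691665255956626 ((0.4612427353858948, -0.31505221128463745), (0.12007487565279007, 0.03149709850549698), 89.38896942138672)
rim [220 244   2   1   2] 0.025916811700152545 0.00011437160057748384 ((0.5331476926803589, -0.3481981158256531), (0.0009483765461482108, 0.0), -97.29005432128906)
```

View pics/w12.png

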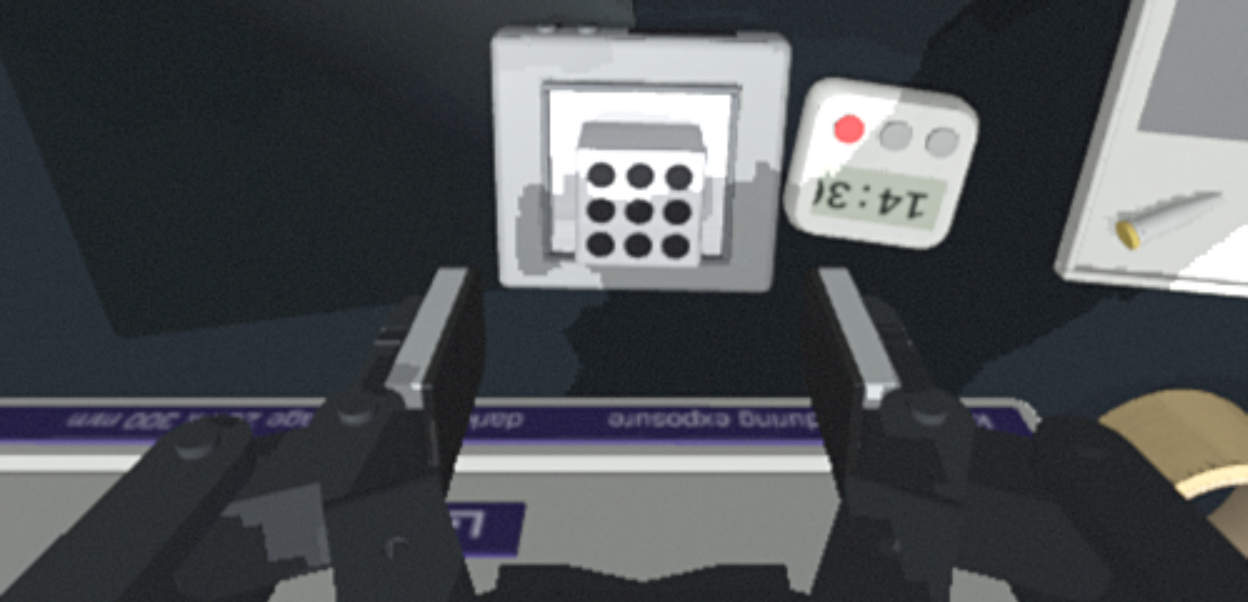

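The block stands flat (top at z = 0.055), square and centred inside the rim. Now the bottles go back, amber first.

Request:
play_rows([
  {"x":-0.05,"y":0.6,"z":0,"wx":0,"wy":0,"wz":0},
  {"x":-0.05,"y":0.8,"z":0,"wx":0,"wy":0,"wz":0},
  {"x":-0.05,"y":0.8,"z":0,"wx":0,"wy":0,"wz":0},
  {"x":-0.05,"y":0.8,"z":0,"wx":0,"wy":0,"wz":0},
  {"x":-0.05,"y":0.8,"z":0,"wx":0,"wy":0,"wz":0},
  {"x":-0.05,"y":0.8,"z":0,"wx":0,"wy":0,"wz":0},
  {"x":-0.05,"y":0.8,"z":0,"wx":0,"wy":0,"wz":0},
  {"x":-0.05,"y":0.8,"z":0,"wx":0,"wy":0,"wz":0},
  {"x":-0.05,"y":0.8,"z":0,"wx":0,"wy":0,"wz":0},
  {"x":-0.05,"y":0.8,"z":0,"wx":0,"wy":0,"wz":0},
  {"x":-0.05,"y":0.8,"z":0,"wx":0,"wy":0,"wz":0},
])

```text
clock: 33.0
eef_pos: [0.4923, 0.1187, 0.175]
tcp_rot: [-0.0, 1.0, 0.001, 0.001]
ft_force: [1.0, -0.9, 1.3]
grip_width: 0.698
finger_force: 0.0
```

Request:
play_rows([
  {"x":-0.05,"y":0.8,"z":0,"wx":0,"wy":0,"wz":0},
  {"x":-0.05,"y":0.8,"z":0,"wx":0,"wy":0,"wz":0},
  {"x":-0.05,"y":0.8,"z":0,"wx":0,"wy":0,"wz":0},
  {"x":-0.02,"y":0.68,"z":0,"wx":0,"wy":0,"wz":0},
  {"x":0,"y":0,"z":0,"wx":0,"wy":0,"wz":0},
  {"x":0,"y":0,"z":0,"wx":0,"wy":0,"wz":0},
  {"x":0,"y":0,"z":0,"wx":0,"wy":0,"wz":0},
])

```text
clock: 33.7
eef_pos: [0.501, 0.2703, 0.1749]
tcp_rot: [-0.0, 1.0, 0.0, 0.0]
ft_force: [-0.8, 0.0, -0.6]
grip_width: 0.698
finger_force: 0.0
```

```bash
python3 - <<'E'
from h import *
cap(.0925,.013,xy=(.5018,.2718)); delta((.5018,.2718,.033))
E
```

```text
[0.501  0.2703 0.1749] cap n 902 ((0.5021224617958069, 0.27111607789993286), 0.01304200291633606) expected r 0.013
pos [0.5012 0.2702 0.1749] tool delta units [-0.012  0.03   2.838] z axis [ 0.  0. -1.] x axis [-1. -0. -0.]
```

Request:
play_rows([
  {"x":-0.02,"y":0.02,"z":0.5,"wx":0,"wy":0,"wz":0},
  {"x":0,"y":0,"z":0.6,"wx":0,"wy":0,"wz":0},
  {"x":0,"y":0,"z":0.6,"wx":0,"wy":0,"wz":0},
  {"x":0,"y":0,"z":0.6,"wx":0,"wy":0,"wz":0},
  {"x":0,"y":0,"z":0.4,"wx":0,"wy":0,"wz":0},
  {"x":0,"y":0,"z":0.14,"wx":0,"wy":0,"wz":0},
  {"x":0,"y":0,"z":0,"wx":0,"wy":0,"wz":0},
  {"x":0,"y":0,"z":0,"wx":0,"wy":0,"wz":0},
])

```text
clock: 34.55
eef_pos: [0.5025, 0.272, 0.0333]
tcp_rot: [-0.0, 1.0, 0.0, 0.0]
ft_force: [-0.3, -0.9, 0.3]
grip_width: 0.697
finger_force: 0.1
```

Request:
play_rows([
  {"x":0,"y":0,"z":0,"wx":0,"wy":0,"wz":0},
  {"x":0,"y":0,"z":0,"wx":0,"wy":0,"wz":0},
  {"x":0,"y":0,"z":0,"wx":0,"wy":0,"wz":0},
  {"x":0,"y":0,"z":0,"wx":0,"wy":0,"wz":0},
  {"x":0,"y":0,"z":0,"wx":0,"wy":0,"wz":0},
], grip=1)

```text
clock: 35.05
eef_pos: [0.5028, 0.2725, 0.0338]
tcp_rot: [-0.001, 1.0, 0.0, 0.001]
ft_force: [-2.1, -2.1, 9.4]
grip_width: 0.459
finger_force: 59.9
```

Request:
play_rows([
  {"x":0,"y":0,"z":-0.3,"wx":0,"wy":0,"wz":0},
  {"x":0,"y":0,"z":-0.45,"wx":0,"wy":0,"wz":0},
  {"x":0,"y":0,"z":-0.45,"wx":0,"wy":0,"wz":0},
  {"x":0.06,"y":-0.32,"z":0,"wx":0,"wy":0,"wz":0},
  {"x":0.07,"y":-0.5,"z":0,"wx":0,"wy":0,"wz":0},
  {"x":0.07,"y":-0.6,"z":0,"wx":0,"wy":0,"wz":0},
  {"x":0.07,"y":-0.6,"z":0,"wx":0,"wy":0,"wz":0},
  {"x":0.07,"y":-0.6,"z":0,"wx":0,"wy":0,"wz":0},
  {"x":0.07,"y":-0.6,"z":0,"wx":0,"wy":0,"wz":0},
  {"x":0.07,"y":-0.6,"z":0,"wx":0,"wy":0,"wz":0},
  {"x":0.07,"y":-0.6,"z":0,"wx":0,"wy":0,"wz":0},
])

```text
clock: 36.15
eef_pos: [0.4742, 0.0498, 0.0923]
tcp_rot: [-0.001, 1.0, 0.0, -0.0]
ft_force: [1.2, 0.1, -1.8]
grip_width: 0.454
finger_force: 60.7
```

Request:
play_rows([
  {"x":0.07,"y":-0.6,"z":0,"wx":0,"wy":0,"wz":0},
  {"x":0.07,"y":-0.6,"z":0,"wx":0,"wy":0,"wz":0},
  {"x":0.07,"y":-0.6,"z":0,"wx":0,"wy":0,"wz":0},
  {"x":0.04,"y":-0.5,"z":0,"wx":0,"wy":0,"wz":0},
  {"x":0,"y":-0.2,"z":0,"wx":0,"wy":0,"wz":0},
  {"x":0,"y":0,"z":0,"wx":0,"wy":0,"wz":0},
  {"x":0,"y":0,"z":0.4,"wx":0,"wy":0,"wz":0},
  {"x":0,"y":0,"z":0.4,"wx":0,"wy":0,"wz":0},
  {"x":0,"y":0,"z":0.2,"wx":0,"wy":0,"wz":0},
  {"x":0,"y":0,"z":0,"wx":0,"wy":0,"wz":0},
  {"x":0,"y":0,"z":0,"wx":0,"wy":0,"wz":0},
  {"x":0,"y":0,"z":0,"wx":0,"wy":0,"wz":0},
])

```text
clock: 37.35
eef_pos: [0.4633, -0.0735, 0.0433]
tcp_rot: [-0.001, 1.0, -0.0, 0.001]
ft_force: [-0.1, 0.8, -0.5]
grip_width: 0.458
finger_force: 60.7
```

Request:
play_rows([
  {"x":0,"y":0,"z":0.1,"wx":0,"wy":0,"wz":0},
  {"x":0,"y":0,"z":0.06,"wx":0,"wy":0,"wz":0},
  {"x":0,"y":0,"z":0.03,"wx":0,"wy":0,"wz":0},
  {"x":0,"y":0,"z":0,"wx":0,"wy":0,"wz":0},
  {"x":0,"y":0,"z":0,"wx":0,"wy":0,"wz":0},
])

```text
clock: 37.85
eef_pos: [0.463, -0.0737, 0.0338]
tcp_rot: [-0.001, 1.0, -0.0, 0.0]
ft_force: [-3.8, 0.5, 15.7]
grip_width: 0.461
finger_force: 62.4
```

Request:
play_rows([
  {"x":0,"y":0,"z":0,"wx":0,"wy":0,"wz":0},
  {"x":0,"y":0,"z":0,"wx":0,"wy":0,"wz":0},
  {"x":0,"y":0,"z":0,"wx":0,"wy":0,"wz":0},
  {"x":0,"y":0,"z":0,"wx":0,"wy":0,"wz":0},
  {"x":0,"y":0,"z":0,"wx":0,"wy":0,"wz":0},
], grip=0.3)

```text
clock: 38.35
eef_pos: [0.4628, -0.0736, 0.033]
tcp_rot: [-0.001, 1.0, 0.0, -0.0]
ft_force: [0.5, 0.2, -0.7]
grip_width: 0.701
finger_force: 0.0
```

Request:
play_rows([
  {"x":0,"y":0,"z":-0.5,"wx":0,"wy":0,"wz":0},
  {"x":0,"y":0,"z":-0.7,"wx":0,"wy":0,"wz":0},
  {"x":0,"y":0,"z":-0.7,"wx":0,"wy":0,"wz":0},
  {"x":0,"y":0,"z":-0.7,"wx":0,"wy":0,"wz":0},
  {"x":0,"y":0,"z":-0.6,"wx":0,"wy":0,"wz":0},
  {"x":0,"y":0,"z":0,"wx":0,"wy":0,"wz":0},
  {"x":0,"y":0,"z":0,"wx":0,"wy":0,"wz":0},
  {"x":0,"y":0,"z":0,"wx":0,"wy":0,"wz":0},
])

```text
clock: 39.15
eef_pos: [0.4623, -0.0735, 0.1921]
tcp_rot: [-0.001, 1.0, 0.0, -0.001]
ft_force: [-0.4, 0.6, 0.0]
grip_width: 0.7
finger_force: 0.0
```

```bash
python3 - <<'E'
from h import *
cap(.0925,.013,xy=(.4624,-.0736)); delta((.499,.3545,.22))
E
```

```text
[ 0.4623 -0.0735  0.1921] cap n 798 ((0.462257444858551, -0.07482462376356125), 0.012819022871553898) expected r 0.013
pos [ 0.4622 -0.0735  0.192 ] tool delta units [-0.748  8.558 -0.555] z axis [-0.002  0.001 -1.   ] x axis [-1.    -0.002  0.002]
```

Amber is back within about 1 mm. Now the big one.

Request:
play_rows([
  {"x":-0.07,"y":0.76,"z":-0.1,"wx":0,"wy":0,"wz":0},
  {"x":-0.07,"y":0.8,"z":-0.1,"wx":0,"wy":0,"wz":0},
  {"x":-0.07,"y":0.8,"z":-0.1,"wx":0,"wy":0,"wz":0},
  {"x":-0.07,"y":0.8,"z":-0.1,"wx":0,"wy":0,"wz":0},
  {"x":-0.07,"y":0.8,"z":-0.1,"wx":0,"wy":0,"wz":0},
  {"x":-0.07,"y":0.8,"z":-0.05,"wx":0,"wy":0,"wz":0},
  {"x":-0.07,"y":0.8,"z":0,"wx":0,"wy":0,"wz":0},
  {"x":-0.07,"y":0.8,"z":0,"wx":0,"wy":0,"wz":0},
  {"x":-0.07,"y":0.8,"z":0,"wx":0,"wy":0,"wz":0},
  {"x":-0.07,"y":0.8,"z":0,"wx":0,"wy":0,"wz":0},
  {"x":-0.05,"y":0.6,"z":0,"wx":0,"wy":0,"wz":0},
], grip=0)

```text
clock: 40.3
eef_pos: [0.4991, 0.3565, 0.2192]
tcp_rot: [-0.001, 1.0, -0.0, -0.001]
ft_force: [0.8, -0.4, 0.7]
grip_width: 0.998
finger_force: 0.0
```

Request:
play_rows([
  {"x":0,"y":0,"z":0,"wx":0,"wy":0,"wz":0},
  {"x":0,"y":0,"z":0,"wx":0,"wy":0,"wz":0},
  {"x":0,"y":0,"z":0,"wx":0,"wy":0,"wz":0},
])

```text
clock: 40.6
eef_pos: [0.4995, 0.3536, 0.2201]
tcp_rot: [-0.001, 1.0, -0.0, -0.0]
ft_force: [-0.4, -0.5, -0.0]
grip_width: 0.998
finger_force: 0.0
```

```bash
python3 - <<'E'
from h import *
cap(.1385,.017,xy=(.499,.354)); delta((.499,.3545,.0735))
E
```

```text
[0.4995 0.3536 0.2201] cap n 1625 ((0.49766165018081665, 0.3544222414493561), 0.016979316249489784) expected r 0.017
pos [0.4996 0.3535 0.2204] tool delta units [0.01  0.021 2.939] z axis [-0.001 -0.    -1.   ] x axis [-1.    -0.001  0.001]
```

Request:
play_rows([
  {"x":0,"y":0.02,"z":0.5,"wx":0,"wy":0,"wz":0},
  {"x":0,"y":0,"z":0.6,"wx":0,"wy":0,"wz":0},
  {"x":0,"y":0,"z":0.6,"wx":0,"wy":0,"wz":0},
  {"x":0,"y":0,"z":0.6,"wx":0,"wy":0,"wz":0},
  {"x":0,"y":0,"z":0.45,"wx":0,"wy":0,"wz":0},
  {"x":0,"y":0,"z":0.18,"wx":0,"wy":0,"wz":0},
  {"x":0,"y":0,"z":0,"wx":0,"wy":0,"wz":0},
  {"x":0,"y":0,"z":0,"wx":0,"wy":0,"wz":0},
])

```text
clock: 41.45
eef_pos: [0.5002, 0.3553, 0.0753]
tcp_rot: [-0.001, 1.0, 0.0, 0.001]
ft_force: [-0.1, -0.5, 0.4]
grip_width: 0.997
finger_force: 0.0
```

Request:
play_rows([
  {"x":0,"y":0,"z":0,"wx":0,"wy":0,"wz":0},
  {"x":0,"y":0,"z":0,"wx":0,"wy":0,"wz":0},
  {"x":0,"y":0,"z":0,"wx":0,"wy":0,"wz":0},
  {"x":0,"y":0,"z":0,"wx":0,"wy":0,"wz":0},
  {"x":0,"y":0,"z":0,"wx":0,"wy":0,"wz":0},
], grip=1)

```text
clock: 41.95
eef_pos: [0.5003, 0.3556, 0.0759]
tcp_rot: [-0.001, 1.0, 0.0, 0.001]
ft_force: [-1.8, -2.8, 11.3]
grip_width: 0.723
finger_force: 63.7
```

Request:
play_rows([
  {"x":0,"y":0,"z":-0.3,"wx":0,"wy":0,"wz":0},
  {"x":0,"y":0,"z":-0.45,"wx":0,"wy":0,"wz":0},
  {"x":0,"y":0,"z":-0.45,"wx":0,"wy":0,"wz":0},
  {"x":0.04,"y":-0.33,"z":0,"wx":0,"wy":0,"wz":0},
  {"x":0.05,"y":-0.5,"z":0,"wx":0,"wy":0,"wz":0},
  {"x":0.05,"y":-0.6,"z":0,"wx":0,"wy":0,"wz":0},
  {"x":0.05,"y":-0.6,"z":0,"wx":0,"wy":0,"wz":0},
  {"x":0.05,"y":-0.6,"z":0,"wx":0,"wy":0,"wz":0},
  {"x":0.05,"y":-0.6,"z":0,"wx":0,"wy":0,"wz":0},
  {"x":0.05,"y":-0.6,"z":0,"wx":0,"wy":0,"wz":0},
  {"x":0.05,"y":-0.6,"z":0,"wx":0,"wy":0,"wz":0},
])

```text
clock: 43.05
eef_pos: [0.4803, 0.1328, 0.1347]
tcp_rot: [-0.001, 1.0, 0.0, 0.0]
ft_force: [1.4, 0.2, -3.3]
grip_width: 0.722
finger_force: 66.8
```

Request:
play_rows([
  {"x":0.05,"y":-0.6,"z":0,"wx":0,"wy":0,"wz":0},
  {"x":0.05,"y":-0.6,"z":0,"wx":0,"wy":0,"wz":0},
  {"x":0.06,"y":-0.6,"z":0,"wx":0,"wy":0,"wz":0},
  {"x":0,"y":-0.45,"z":0,"wx":0,"wy":0,"wz":0},
  {"x":0,"y":-0.15,"z":0,"wx":0,"wy":0,"wz":0},
  {"x":0,"y":0,"z":0,"wx":0,"wy":0,"wz":0},
  {"x":0,"y":0,"z":0.4,"wx":0,"wy":0,"wz":0},
  {"x":0,"y":0,"z":0.4,"wx":0,"wy":0,"wz":0},
  {"x":0,"y":0,"z":0.2,"wx":0,"wy":0,"wz":0},
  {"x":0,"y":0,"z":0,"wx":0,"wy":0,"wz":0},
  {"x":0,"y":0,"z":0,"wx":0,"wy":0,"wz":0},
  {"x":0,"y":0,"z":0,"wx":0,"wy":0,"wz":0},
])

```text
clock: 44.25
eef_pos: [0.4732, 0.014, 0.0849]
tcp_rot: [-0.001, 1.0, -0.0, 0.001]
ft_force: [-0.9, -0.1, -1.5]
grip_width: 0.719
finger_force: 66.8
```

Request:
play_rows([
  {"x":0,"y":0,"z":0.1,"wx":0,"wy":0,"wz":0},
  {"x":0,"y":0,"z":0.05,"wx":0,"wy":0,"wz":0},
  {"x":0,"y":0,"z":0.03,"wx":0,"wy":0,"wz":0},
  {"x":0,"y":0,"z":0,"wx":0,"wy":0,"wz":0},
  {"x":0,"y":0,"z":0,"wx":0,"wy":0,"wz":0},
])

```text
clock: 44.75
eef_pos: [0.473, 0.0138, 0.0759]
tcp_rot: [-0.001, 1.0, 0.0, 0.001]
ft_force: [-4.0, 0.4, 14.4]
grip_width: 0.718
finger_force: 68.7
```

Request:
play_rows([
  {"x":0,"y":0,"z":0,"wx":0,"wy":0,"wz":0},
  {"x":0,"y":0,"z":0,"wx":0,"wy":0,"wz":0},
  {"x":0,"y":0,"z":0,"wx":0,"wy":0,"wz":0},
  {"x":0,"y":0,"z":0,"wx":0,"wy":0,"wz":0},
  {"x":0,"y":0,"z":0,"wx":0,"wy":0,"wz":0},
], grip=0.03)

```text
clock: 45.25
eef_pos: [0.4727, 0.0139, 0.0751]
tcp_rot: [-0.001, 1.0, 0.0, -0.0]
ft_force: [-1.3, 0.1, -0.1]
grip_width: 0.968
finger_force: 0.0
```

Request:
play_rows([
  {"x":0,"y":0,"z":-0.5,"wx":0,"wy":0,"wz":0},
  {"x":0,"y":0,"z":-0.7,"wx":0,"wy":0,"wz":0},
  {"x":0,"y":0,"z":-0.7,"wx":0,"wy":0,"wz":0},
  {"x":0,"y":0,"z":-0.6,"wx":0,"wy":0,"wz":0},
  {"x":0,"y":0,"z":-0.4,"wx":0,"wy":0,"wz":0},
  {"x":0,"y":0,"z":0,"wx":0,"wy":0,"wz":0},
  {"x":0,"y":0,"z":0,"wx":0,"wy":0,"wz":0},
  {"x":0,"y":0,"z":0,"wx":0,"wy":0,"wz":0},
])

```text
clock: 46.05
eef_pos: [0.4722, 0.014, 0.2191]
tcp_rot: [-0.001, 1.0, 0.0, -0.001]
ft_force: [0.8, 0.3, 0.2]
grip_width: 0.968
finger_force: 0.0
```

```bash
python3 - <<'E'
from h import *
cap(.1385,.017,xy=(.4708,.0144)); delta((.4975,.4465,.22))
E
```

```text
[0.4722 0.014  0.2191] cap n 1633 ((0.4709548354148865, 0.012926923111081123), 0.017080383375287056) expected r 0.017
pos [0.4722 0.0139 0.2192] tool delta units [-0.52   8.651 -0.014] z axis [-0.002  0.    -1.   ] x axis [-1.    -0.002  0.002]
```

Big is back within 1.5 mm. Now mid.

Request:
play_rows([
  {"x":-0.05,"y":0.75,"z":0,"wx":0,"wy":0,"wz":0},
  {"x":-0.05,"y":0.8,"z":0,"wx":0,"wy":0,"wz":0},
  {"x":-0.05,"y":0.8,"z":0,"wx":0,"wy":0,"wz":0},
  {"x":-0.05,"y":0.8,"z":0,"wx":0,"wy":0,"wz":0},
  {"x":-0.05,"y":0.8,"z":0,"wx":0,"wy":0,"wz":0},
  {"x":-0.05,"y":0.8,"z":0,"wx":0,"wy":0,"wz":0},
  {"x":-0.05,"y":0.8,"z":0,"wx":0,"wy":0,"wz":0},
  {"x":-0.05,"y":0.8,"z":0,"wx":0,"wy":0,"wz":0},
  {"x":-0.05,"y":0.8,"z":0,"wx":0,"wy":0,"wz":0},
  {"x":-0.05,"y":0.8,"z":0,"wx":0,"wy":0,"wz":0},
  {"x":-0.02,"y":0.7,"z":0,"wx":0,"wy":0,"wz":0},
], grip=0.15)

```text
clock: 47.2
eef_pos: [0.4976, 0.4482, 0.2189]
tcp_rot: [-0.001, 1.0, -0.0, -0.001]
ft_force: [0.6, -0.2, -0.2]
grip_width: 0.85
finger_force: 0.0
```

Request:
play_rows([
  {"x":0,"y":0,"z":0,"wx":0,"wy":0,"wz":0},
  {"x":0,"y":0,"z":0,"wx":0,"wy":0,"wz":0},
  {"x":0,"y":0,"z":0,"wx":0,"wy":0,"wz":0},
])

```text
clock: 47.5
eef_pos: [0.4979, 0.4455, 0.2197]
tcp_rot: [-0.001, 1.0, -0.0, -0.0]
ft_force: [-0.2, -0.6, -0.1]
grip_width: 0.852
finger_force: 0.0
```

```bash
python3 - <<'E'
from h import *
cap(.1185,.015,xy=(.497,.447)); delta((.497,.4465,.054))
E
```

```text
[0.4979 0.4455 0.2197] cap n 1023 ((0.49770528078079224, 0.4471593201160431), 0.01453227549791336) expected r 0.015
pos [0.4981 0.4454 0.2201] tool delta units [0.021 0.024 3.322] z axis [-0. -0. -1.] x axis [-1.    -0.001  0.   ]
```

Request:
play_rows([
  {"x":0,"y":0.02,"z":0.6,"wx":0,"wy":0,"wz":0},
  {"x":0,"y":0,"z":0.7,"wx":0,"wy":0,"wz":0},
  {"x":0,"y":0,"z":0.7,"wx":0,"wy":0,"wz":0},
  {"x":0,"y":0,"z":0.6,"wx":0,"wy":0,"wz":0},
  {"x":0,"y":0,"z":0.5,"wx":0,"wy":0,"wz":0},
  {"x":0,"y":0,"z":0.2,"wx":0,"wy":0,"wz":0},
  {"x":0,"y":0,"z":0,"wx":0,"wy":0,"wz":0},
  {"x":0,"y":0,"z":0,"wx":0,"wy":0,"wz":0},
])

```text
clock: 48.35
eef_pos: [0.4986, 0.4474, 0.0565]
tcp_rot: [-0.001, 1.0, 0.0, 0.001]
ft_force: [0.3, 0.3, -0.0]
grip_width: 0.847
finger_force: 0.0
```

Request:
play_rows([
  {"x":0,"y":0,"z":0,"wx":0,"wy":0,"wz":0},
  {"x":0,"y":0,"z":0,"wx":0,"wy":0,"wz":0},
  {"x":0,"y":0,"z":0,"wx":0,"wy":0,"wz":0},
  {"x":0,"y":0,"z":0,"wx":0,"wy":0,"wz":0},
  {"x":0,"y":0,"z":0,"wx":0,"wy":0,"wz":0},
], grip=1)

```text
clock: 48.85
eef_pos: [0.4988, 0.4479, 0.0571]
tcp_rot: [-0.001, 1.0, 0.001, 0.001]
ft_force: [0.3, -1.0, 9.2]
grip_width: 0.623
finger_force: 62.2
```

Request:
play_rows([
  {"x":0,"y":0,"z":-0.3,"wx":0,"wy":0,"wz":0},
  {"x":0,"y":0,"z":-0.45,"wx":0,"wy":0,"wz":0},
  {"x":0,"y":0,"z":-0.45,"wx":0,"wy":0,"wz":0},
  {"x":0.03,"y":-0.37,"z":0,"wx":0,"wy":0,"wz":0},
  {"x":0.03,"y":-0.5,"z":0,"wx":0,"wy":0,"wz":0},
  {"x":0.03,"y":-0.6,"z":0,"wx":0,"wy":0,"wz":0},
  {"x":0.03,"y":-0.6,"z":0,"wx":0,"wy":0,"wz":0},
  {"x":0.03,"y":-0.6,"z":0,"wx":0,"wy":0,"wz":0},
  {"x":0.03,"y":-0.6,"z":0,"wx":0,"wy":0,"wz":0},
  {"x":0.03,"y":-0.6,"z":0,"wx":0,"wy":0,"wz":0},
  {"x":0.03,"y":-0.6,"z":0,"wx":0,"wy":0,"wz":0},
])

```text
clock: 49.95
eef_pos: [0.4864, 0.2228, 0.116]
tcp_rot: [-0.001, 1.0, 0.0, 0.001]
ft_force: [0.7, 0.5, -2.4]
grip_width: 0.621
finger_force: 64.2
```

Request:
play_rows([
  {"x":0.03,"y":-0.6,"z":0,"wx":0,"wy":0,"wz":0},
  {"x":0.03,"y":-0.6,"z":0,"wx":0,"wy":0,"wz":0},
  {"x":0.04,"y":-0.6,"z":0,"wx":0,"wy":0,"wz":0},
  {"x":0.04,"y":-0.45,"z":0,"wx":0,"wy":0,"wz":0},
  {"x":0,"y":-0.15,"z":0,"wx":0,"wy":0,"wz":0},
  {"x":0,"y":0,"z":0,"wx":0,"wy":0,"wz":0},
  {"x":0,"y":0,"z":0.4,"wx":0,"wy":0,"wz":0},
  {"x":0,"y":0,"z":0.4,"wx":0,"wy":0,"wz":0},
  {"x":0,"y":0,"z":0.2,"wx":0,"wy":0,"wz":0},
  {"x":0,"y":0,"z":0,"wx":0,"wy":0,"wz":0},
  {"x":0,"y":0,"z":0,"wx":0,"wy":0,"wz":0},
  {"x":0,"y":0,"z":0,"wx":0,"wy":0,"wz":0},
])

```text
clock: 51.15
eef_pos: [0.4801, 0.1042, 0.066]
tcp_rot: [-0.001, 1.0, 0.0, 0.001]
ft_force: [0.4, -0.0, -0.9]
grip_width: 0.617
finger_force: 64.1
```

Request:
play_rows([
  {"x":0,"y":0,"z":0.1,"wx":0,"wy":0,"wz":0},
  {"x":0,"y":0,"z":0.05,"wx":0,"wy":0,"wz":0},
  {"x":0,"y":0,"z":0.03,"wx":0,"wy":0,"wz":0},
  {"x":0,"y":0,"z":0,"wx":0,"wy":0,"wz":0},
  {"x":0,"y":0,"z":0,"wx":0,"wy":0,"wz":0},
])

```text
clock: 51.65
eef_pos: [0.48, 0.1039, 0.0571]
tcp_rot: [-0.001, 1.0, 0.0, 0.001]
ft_force: [-3.8, 0.6, 18.3]
grip_width: 0.62
finger_force: 66.2
```

Request:
play_rows([
  {"x":0,"y":0,"z":0,"wx":0,"wy":0,"wz":0},
  {"x":0,"y":0,"z":0,"wx":0,"wy":0,"wz":0},
  {"x":0,"y":0,"z":0,"wx":0,"wy":0,"wz":0},
  {"x":0,"y":0,"z":0,"wx":0,"wy":0,"wz":0},
  {"x":0,"y":0,"z":0,"wx":0,"wy":0,"wz":0},
], grip=0.18)

```text
clock: 52.15
eef_pos: [0.4795, 0.1039, 0.0561]
tcp_rot: [-0.001, 1.0, 0.0, -0.0]
ft_force: [-1.0, 0.8, -0.1]
grip_width: 0.817
finger_force: 0.0
```

Request:
play_rows([
  {"x":0,"y":0,"z":-0.5,"wx":0,"wy":0,"wz":0},
  {"x":0,"y":0,"z":-0.7,"wx":0,"wy":0,"wz":0},
  {"x":0,"y":0,"z":-0.7,"wx":0,"wy":0,"wz":0},
  {"x":0,"y":0,"z":-0.7,"wx":0,"wy":0,"wz":0},
  {"x":0,"y":0,"z":-0.6,"wx":0,"wy":0,"wz":0},
  {"x":0.5,"y":-0.6,"z":-0.5,"wx":0,"wy":0,"wz":0},
  {"x":0.4,"y":-0.6,"z":0,"wx":0,"wy":0,"wz":0},
  {"x":0.4,"y":-0.6,"z":0,"wx":0,"wy":0,"wz":0},
  {"x":0,"y":0,"z":0,"wx":0,"wy":0,"wz":0},
  {"x":0,"y":0,"z":0,"wx":0,"wy":0,"wz":0},
  {"x":0,"y":0,"z":0,"wx":0,"wy":0,"wz":0},
])

```text
clock: 53.25
eef_pos: [0.4151, 0.0142, 0.2411]
tcp_rot: [-0.001, 1.0, 0.0, 0.0]
ft_force: [0.1, -0.4, -0.5]
grip_width: 0.819
finger_force: 0.0
```

```bash
python3 - <<'E'
from h import *
for h,r,xy in [(.1185,.015,(.479,.104)),(.1385,.017,(.4708,.0144)),(.0925,.013,(.4624,-.0736))]:
    s,p,d,c,C=cap(h,r,xy=xy)
cv2.imwrite("pics/w20.png",p)
E
```

```text
[0.4151 0.0142 0.2411] cap n 544 ((0.47797709703445435, 0.10332497209310532), 0.014167984947562218) expected r 0.015
[0.4151 0.0143 0.241 ] cap n 1159 ((0.47033557295799255, 0.012823312543332577), 0.017024148255586624) expected r 0.017
[0.4151 0.0144 0.241 ] cap n 514 ((0.4617118835449219, -0.07463954389095306), 0.013156724162399769) expected r 0.013
```

View pics/w20.png

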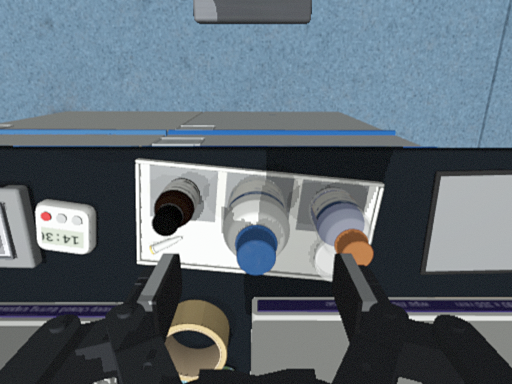

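The three bottles stand upright in their bays, with caps at (168,219), (256,249) and (353,247). All are within 1.2 mm of the same kind of measurement at the start, the mat is empty and the hand is clear.

```bash
python3 -c "
from plant import arm
print(arm.close_job())"
```

```text
the job is handed in; nothing more can be done
None
```

The job is done and handed in at about 53 s: the block stands flat and square on the cooling plate inside its rim, and all three bottles are upright back in their bays, within about 1.5 mm of where they started by the wrist camera.

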